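# Unhook a link plate from a double hook and bin both

### The job

The link plate is caught under the arms of the double hook standing on the bench. Without forcing them, lift and twist the link plate off the hook, lay it flat on the bench and let go, then take it again and lower it by hand to the floor of the wide compartment of the tray; after that put the hook, standing on its foot, in the narrow compartment. Leave the tape roll, pliers and screwdriver where they are.

Things in the scene. Friction and masses are not known exactly. Their poses are not given: they have to be found in the camera images.
- link_plate: loose steel plate like a short ladder, 168 long (x) x 60 wide (y) x 10 thick, about 0.25 kg. Origin: centre of the outline, on the underside; z up. Two windows 36 wide (y -18..18): long one x -73..+3, short one x +15..+73. At the start it lies on the hook's foot, the hook's stem in the middle of the long window, the stop pin in the short one, the long axes about in line.
- middle_bar (a point): middle of the plate's middle bar, between the two windows (plate x +9; 12 wide in x, 36 long in y), half way up its thickness. In the tray there is no room for a finger between the plate's rim and the walls: it can be held there only by this bar, one finger in each window.
- window_mid (a point): middle of the plate's long window (plate x -35), 76 x 36
- double_hook: loose dark steel double hook standing on the bench, about 0.45 kg. Origin: centre of the underside of its flat foot, 140 long (x) x 44 wide (y) x 8 thick; z up. A round stem of 14 diameter stands at x -25. At its top two arms reach out along y, 62 from tip to tip, 12 thick, drooping: undersides of the tips 45 above the bench.
- hook_block (a point): middle of the flat-sided block on top of the hook's stem (hook x -25): 14 thick (x), 30 (y), from 50 to 68 above the bench, the top of the hook; hold the hook here, fingers closing along the hook's x
- pin_top (a point): top of the stop pin on the hook's foot (hook x +54), 12 diameter, 16 above the bench, 8 above the foot. To come off, the plate must be lifted by more than 8 and less than 27 (over the pin, under the arm tips), twisted 90 degrees about the stem, either way, so that its long window lies along the arms, then raised over the arms until its underside is above 70.
- tray: plywood tray fixed to the bench, 192 (x) x 142 (y) x 34 high, open on top. Origin: centre of the underside. Walls and floor 6 thick. Two compartments run along x, both 180 long: the wide one, 70 wide, on the +y side, the narrow one, 54 wide, on the -y side.
- wide_floor (a point): centre of the floor of the wide compartment, 6 above the bench; axes as the tray's
- narrow_floor (a point): centre of the floor of the narrow compartment, 6 above the bench; axes as the tray's
- tape: bystander: loose roll of tape, 98 across, 25 high, farther back on the bench. Origin: centre of the underside
- pliers_1: bystander: loose pliers, 135 long, farther back on the bench. Origin: about the middle of the underside
- screwdriver_a: bystander: loose screwdriver, 161 long, farther back on the bench. Origin: about the middle of the underside

How it is judged:
On the way, in this order (a step that is already met when the one before it is completed fails the run):
1. the link plate, off the hook, lies flat on the bench, let go and at rest (height (world z) of link_plate below 0.005 m and angle between link_plate's own z axis and vertical below 0.08 rad and contact force between the fingers and link_plate below 0.1 N and linear speed of link_plate below 0.03 m/s), for 0.2 s.
2. the link plate, still touched by the fingers, is lowered to within 12 mm of the floor of the wide compartment (x of link_plate in the frame of wide_floor between -0.012 and 0.012 m and y of link_plate in the frame of wide_floor between -0.012 and 0.012 m and z of link_plate in the frame of wide_floor below 0.012 m and contact force between the fingers and link_plate above 0.2 N), for 0.02 s.
3. the hook stands on its foot in the narrow compartment (x of double_hook in the frame of narrow_floor between -0.025 and 0.025 m and y of double_hook in the frame of narrow_floor between -0.009 and 0.009 m and z of double_hook in the frame of narrow_floor below 0.005 m and angle between double_hook's own z axis and vertical below 0.08 rad), for 0.2 s.
At the end, for the whole second after the job is handed in: Plate flat on the floor of the wide compartment (within 5 mm in height, 0.08 rad, centre within 12 mm of the compartment's), hook upright on its foot on the floor of the narrow one (within 5 mm, 0.08 rad, centre within 25 mm along, 9 mm across), both released and at rest (all of step 3 and x of link_plate in the frame of wide_floor between -0.012 and 0.012 m and y of link_plate in the frame of wide_floor between -0.012 and 0.012 m and z of link_plate in the frame of wide_floor below 0.005 m and angle between link_plate's own z axis and vertical below 0.08 rad and linear speed of each of link_plate, double_hook below 0.03 m/s); the robot touches nothing.
It fails at once if plate and hook are forced against one another (over 50 N) (contact force between link_plate and double_hook above 50 N).
It fails at once if the tape roll is pushed more than 30 mm (distance of tape from where it was at the start of the episode above 0.03 m).
It fails at once if the pliers is pushed more than 30 mm (distance of pliers_1 from where it was at the start of the episode above 0.03 m).
It fails at once if the screwdriver is pushed more than 30 mm (distance of screwdriver_a from where it was at the start of the episode above 0.03 m).
It also fails if it takes over 72 s, if anything falls off the work surface, if the arm or the gripper's body presses on something with over 40 N, if the wrist force passes 120 N, or if a joint passes its speed limit or range.

### The arm

A 7-joint arm with a two-finger parallel gripper is mounted at the origin on a cart in front of the work surface, level with it; the furniture and walls round the work are solid. World frame = base frame: x ahead of the robot, y to its left, z up, the work surface at z = 0. Lengths are in m, angles in rad, forces in N, time in s.
With the tool pointing down it reaches from about 0.425 to 0.825 m from the base axis. Payload 3.6 kg.
Tool frame: the origin (TCP) lies between the finger pads; the fingertips stand manip.tip_reach ahead of it and the grasp point (between the pads) lies 6 mm ahead of it (manip.tip_reach is the distance from the TCP to the fingertips, in m); z points along the fingers, y is the line along which they close (so a half turn about z gives the same grasp; the last joint's range is limited). The gripper opens to 85 mm and grips with 20 to 120 N. Pads are 22 mm wide; open, the fingers measure 114 mm over their backs; the gripper's body (76 mm by 85 mm) begins 54 mm behind the grasp point. The pads swing forward as they close: fully open they stand 13 mm farther back than shut.
Start: joints at [-1.194, 0.615, -0.013, 1.423, 0.008, 1.103, -0.04], TCP at [0.255, 0.598, 0.256] pointing down, gripper open.
Joint ranges: [-3.12, 3.12], [-0.3, 2.06], [-1.34, 1.32], [0.26, 2.42], [-1.36, 4.5], [0.01, 1.98], [-2.84, 2.84]. Speed limits (rad/s): [2.79, 2.79, 3.14, 3.14, 3.14, 3.14, 3.14].

### API

Orientations are given as a 3x3 rotation matrix whose columns are the frame's x, y, z axes.
In Python, from workcell import manip gives the robot as it stands.
- The arm moves only by the tool send_rows, never from a script. Its arguments are lists of equal length, an entry for each row: "gripper": the gripper's target within -1 to 1 (shut at 1, half-way at 0, fully open at -1); "slide": the shift along the tool's x, y, z each as a share of 200 mm, from -1 to 1, a list of three; "rot": the turn, a rotation vector about the tool's x, y, z each as a share of 120 degrees, from -1 to 1, a list of three. In form: {"gripper": [gripper, ...], "slide": [[tx, ty, tz], ...], "rot": [[rx, ry, rz], ...]}. A call has 1 to 10 rows; each row is the pose to reach, as a shift and turn from the pose commanded when the call began, along the tool's axes at that moment; what a row does not reach only later rows make up. A row lasts 1/12 s, in which the tool goes at most 41.7 mm and 7.16 degrees, less where a joint would pass 70% of its speed; a pose out of reach is approached as far as the arm can. A call with a number of a shift or a turn outside -1 to 1 is refused whole. A call with a gripper value outside its range is refused whole. The fingers move at their own pace and stop on an object; the grip force is fixed at half the most. Time passes only in rows, so rows that repeat a pose let the fingers close. It gives the time, the measured TCP pose, the force, the opening and the grip force at its end, in the units of the state.
- manip.get_state(): the state, without advancing time (a new reading comes with each control period).
- manip.camera(name): name is "side" or "top" or "wrist"; returns (picture, depth): 480x640x3 uint8, red, green, blue; 480x640 float32, m along the optical axis (not along the pixel's ray), 0 where there is no reading.
- manip.camera_info(name): a dict with "fx", "fy", "cx", "cy" (pixels), "rvec" (rotation vector, rad) and "tvec" (3), from world to camera coordinates, as OpenCV has them. Camera axes: x right, y down, z forward; pixel columns grow to the right and rows downward; lengths in m; the calibration is good to about 2 mm. A picture is of the moment at which its call begins: read the wrist's pose just before it. camera_info takes no time and is no camera call; for the wrist camera it gives the pose at the moment of the call.
- manip.job_done(): hands the job in; it is judged then, once.
Trained networks look in the newest picture that a camera, given by its name, has taken for a name from the list of things; names that differ only in an ending like _2 or _b are one class to them, and where a whole thing is asked for, a point or a joint stands for the part that bears it (a point fixed in the world has none). Each returns a list of dicts, best first, with "p" (0 to 1); they miss things now and then, are a little off and sometimes report something else, mostly with a low value. They report only what shows in the picture. A call takes as long as a camera call.
- manip.search_frame(target, camera): "extent" ([left, top, right, bottom] in pixels, round what is visible of it).
- manip.regions_of(target, camera): "mask" (480x640 bool, what is visible of it) and "extent" ([left, top, right, bottom] in pixels, round what is visible of it).
The state is a dict: "t": time; "q": joint angles; "dq": joint speeds; "joint_torque": joint torques, N m; "tool_pos": TCP position; "eef_rot": TCP orientation; "ft_force": force on the tool from outside, world axes, zero at the start; "wrist_torque": the same for the moment, N m; "finger_gap": finger opening in m; "gripper_force": force on a finger pad.
Only numpy, scipy, OpenCV 4.12 (cv2) and the standard library are available. Lean on these libraries where they do the work, as an engineer would, in place of code of your own. Each camera call takes 0.05 s, during which the arm holds its last target. There are 200 camera calls.

## Working session

There is one attempt and no reset: what is moved stays moved. The work goes in short steps, Python scripts to look and compute and a tool call to move; the robot and the scene stay as the last step left them, time stands still between calls to the robot, and variables do not carry over. Pictures are saved under pics/ and viewed, at most 10 in all, crops included, and the job is handed in when it is done.

Besides the shell and the picture viewer there is one more tool, called after ">>>" as name(argument=value, ...) on one line, values as JSON. send_rows: Moves the arm, as the interface text tells. Its arguments: {"type":"object","properties":{"gripper":{"type":"array"},"slide":{"type":"array"},"rot":{"type":"array"}},"required":["gripper","slide","rot"]}

```bash
mkdir -p pics
cat > h.py <<'E'
import numpy as np, cv2
from workcell import manip
def snap(n):
    i=manip.camera_info(n); p,d=manip.camera(n); return p,d,i
def cloud(d,i):
    R=cv2.Rodrigues(np.array(i['rvec'],float))[0]; t=np.array(i['tvec'],float).ravel()
    v,u=np.mgrid[:480,:640]
    P=np.stack([(u-i['cx'])/i['fx']*d,(v-i['cy'])/i['fy']*d,d],-1)
    W=(P-t)@R; W[d<=0]=np.nan
    return W
E
python3 - <<'E'
from h import *
s=manip.get_state(); print({k:np.round(v,3).tolist() for k,v in s.items()}, manip.tip_reach)
ims=[]
for n in ['top','side']:
    p,d,i=snap(n); W=cloud(d,i); np.savez(f'{n}.npz',p=p,d=d,W=W); ims.append(p)
    for t in ['link_plate','double_hook','hook_block','pin_top','tray','tape','pliers_1','screwdriver_a']:
        for r in manip.regions_of(t,n)[:1]:
            m=r['mask']; w=W[m]; w=w[~np.isnan(w[:,0])]
            print(n,t,round(r['p'],2),np.round(r['extent']).tolist(),m.sum(),'med',np.round(np.median(w,0),3),'lo',np.round(np.percentile(w,2,0),3),'hi',np.round(np.percentile(w,98,0),3))
cv2.imwrite('pics/a.png',cv2.resize(np.vstack(ims)[:,:,::-1],(400*1,600)))
cv2.imwrite('pics/top.png',ims[0][:,:,::-1]);cv2.imwrite('pics/side.png',ims[1][:,:,::-1])
E
```

```text
{'t': 0.0, 'q': [-1.193, 0.616, -0.013, 1.425, 0.008, 1.103, -0.04], 'dq': [0.0, -0.0, -0.001, -0.0, 0.0, 0.0, -0.0], 'joint_torque': [0.0, -46.922, 0.259, -17.103, 0.01, 0.01, 0.0], 'tool_pos': [0.255, 0.597, 0.255], 'eef_rot': [[-0.92, 0.393, -0.001], [0.393, 0.92, -0.002], [-0.0, -0.003, -1.0]], 'ft_force': [0.588, -0.022, -0.326], 'wrist_torque': [0.055, -0.074, 0.032], 'gripper_force': 0.0, 'finger_gap': 0.086} 0.025
top link_plate 0.81 [214.0, 250.0, 246.0, 328.0] 1002 med [0.558 0.185 0.017] lo [0.471 0.159 0.008] hi [0.634 0.22  0.021]
top hook_block 0.93 [210.0, 261.0, 239.0, 324.0] 853 med [0.533 0.191 0.008] lo [0.484 0.17  0.004] hi [0.608 0.212 0.068]
top tray 0.74 [383.0, 260.0, 458.0, 355.0] 5651 med [ 0.505 -0.241  0.006] lo [ 0.414 -0.31   0.002] hi [ 0.597 -0.168  0.036]
top tape 0.78 [256.0, 186.0, 301.0, 230.0] 634 med [0.741 0.079 0.023] lo [0.692 0.033 0.005] hi [0.783 0.124 0.028]
top pliers_1 0.97 [316.0, 208.0, 375.0, 226.0] 478 med [ 0.706 -0.062  0.009] lo [ 0.693 -0.132  0.002] hi [ 0.735 -0.009  0.015]
top screwdriver_a 0.69 [411.0, 191.0, 449.0, 206.0] 3
[... 387 characters left out ...]
[0.523 0.195 0.011] lo [0.485 0.167 0.002] hi [0.609 0.308 0.07 ]
side pin_top 0.81 [240.0, 192.0, 298.0, 221.0] 363 med [0.521 0.194 0.012] lo [0.488 0.167 0.007] hi [0.607 0.214 0.07 ]
side tray 0.88 [195.0, 310.0, 326.0, 413.0] 9659 med [ 0.506 -0.247  0.012] lo [ 0.415 -0.314  0.004] hi [ 0.601 -0.164  0.036]
side tape 0.88 [341.0, 223.0, 384.0, 256.0] 1082 med [0.738 0.07  0.019] lo [0.693 0.034 0.001] hi [0.783 0.126 0.028]
side pliers_1 0.72 [352.0, 263.0, 376.0, 310.0] 397 med [ 0.707 -0.072  0.011] lo [ 0.695 -0.131  0.005] hi [ 0.734 -0.012  0.015]
side screwdriver_a 0.66 [401.0, 337.0, 424.0, 412.0] 698 med [ 0.75  -0.276  0.02 ] lo [ 0.74  -0.365  0.002] hi [ 0.765 -0.226  0.025]
```

View pics/top.png

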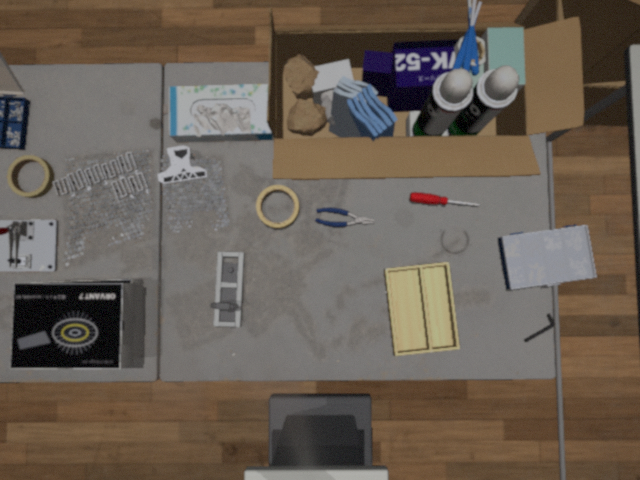

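View pics/side.png

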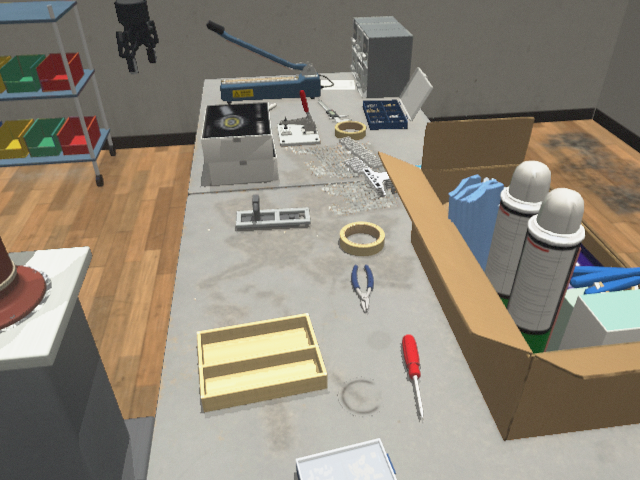

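The top view shows the hook and plate at about (228,290), with the stem at (231,306), the near end. The pin is at the far end, and the tray is at (420,308) with its wider half to the left (+y). The side view agrees. Next I'll fit the outlines.

```bash
cat >> h.py <<'E'
def rect(W,lo,hi,box):
    m=(W[...,2]>lo)&(W[...,2]<hi)&(W[...,0]>box[0])&(W[...,0]<box[1])&(W[...,1]>box[2])&(W[...,1]<box[3])
    m=cv2.morphologyEx(m.astype('u1'),cv2.MORPH_CLOSE,np.ones((3,3)))&m
    P=W[m][:,:2]
    (c,s,a)=cv2.minAreaRect((P*1000).astype(np.float32))
    if s[0]<s[1]: s=s[::-1]; a-=90
    a=(a+90)%180-90
    return np.round(c,1),np.round(s,1),round(a,2),len(P),P
E
python3 - <<'E'
from h import *
for n in ['top','side']:
    W=np.load(n+'.npz')['W']
    print(n,'plate',rect(W,.013,.024,(.44,.68,.13,.24))[:4])
    c,s,a,k,P=rect(W,.058,.08,(.44,.68,.13,.24)); print(' block',c,s,a,k,P.mean(0))
    print(' tray',rect(W,.029,.04,(.38,.65,-.36,-.12))[:4])
print(manip.tip_reach)
E
```

```text
Traceback (most recent call last):
  File "h.py", line 15, in rect
    (c,s,a)=cv2.minAreaRect((P*1000).astype(np.float32))
            ~~~~~~~~~~~~~~~^^^^^^^^^^^^^^^^^^^^^^^^^^^^^
cv2.error: OpenCV(4.12.0) /io/opencv/modules/imgproc/src/convhull.cpp:143: error: (-215:Assertion failed) total >= 0 && (depth == CV_32F || depth == CV_32S) in function 'convexHull'
```

```bash
sed -i 's/&m$/>0/' h.py
python3 - <<'E'
from h import *
for n in ['top','side']:
    W=np.load(n+'.npz')['W']
    print(n,'plate',rect(W,.013,.024,(.44,.68,.13,.24))[:4])
    c,s,a,k,P=rect(W,.058,.08,(.44,.68,.13,.24)); print(' block',c,s,a,k,P.mean(0))
    print(' tray',rect(W,.029,.04,(.38,.65,-.36,-.12))[:4])
i=manip.camera_info('wrist'); R=cv2.Rodrigues(np.array(i['rvec']))[0]; s=manip.get_state()
E_=np.array(s['eef_rot']); C=-R.T@np.array(i['tvec']).ravel()
print('cam in tool',E_.T@(C-s['tool_pos']),'\n',E_.T@R.T, i['fx'])
E
```

```text
top plate (array([552.5, 190.4]), array([167.8,  59.1]), -4.41, 1037)
 block [516.8 192. ] [52.  13.6] 84.84 137 [0.51674132 0.1918402 ]
 tray (array([ 506.3, -239.2]), array([192.3, 142.3]), 5.88, 1125)
side plate (array([554., 193.]), array([165.3,  67.1]), -2.82, 865)
 block [515.6 189.2] [43.5 12.1] 81.05 84 [nan nan]
 tray (array([ 507.9, -237. ]), array([188.4, 146.7]), 6.46, 2360)
cam in tool [ 0.07427642 -0.00028263 -0.11757463] 
 [[-7.71459944e-04 -9.57022783e-01 -2.90011721e-01]
 [ 9.99999696e-01 -7.06153799e-04 -3.29829554e-04]
 [ 1.10861519e-04 -2.90011887e-01  9.57023037e-01]] 390.3818364724647
```

```bash
cat >> h.py <<'E'
def go(p,yaw,base=None):
    """slide/rot to bring TCP to p (m), tool down, tool y at azimuth yaw (deg)"""
    s=manip.get_state(); R=np.array(s['eef_rot']); a=np.radians(yaw)
    y=np.array([np.cos(a),np.sin(a),0]); z=np.array([0,0,-1.]); T=np.stack([np.cross(y,z),y,z],1)
    sl=R.T@(np.array(p)-s['tool_pos'])/.2; rv=cv2.Rodrigues(R.T@T)[0].ravel()
    print('slide',np.round(sl,4),'rot',np.round(rv/np.radians(120),4),'rows~',np.ceil(max(np.linalg.norm(sl)*200/41.7,np.degrees(np.linalg.norm(rv))/7.16)),'tip',manip.tip_reach)
def st():
    s=manip.get_state(); R=np.array(s['eef_rot'])
    print('t',round(s['t'],2),'p',np.round(s['tool_pos'],4),'yaw',np.round(np.degrees(np.arctan2(R[1,1],R[0,1])),2),'z',np.round(R[:,2],4),'q',np.round(s['q'],2),'F',np.round(s['ft_force'],1),'gap',round(float(s['finger_gap']),4),'g',round(float(s['gripper_force']),1))
E
python3 -c "
from h import *
go((.556,.19,.16),85.6)"
```

```text
slide [-2.1832 -1.2841  0.4815] rot [-0.     -0.     -0.1561] rows~ 13.0 tip 0.025
```

>>> send_rows(gripper=[-1,-1,-1,-1], slide=[[-0.73,-0.43,0.16],[-0.73,-0.43,0.16],[-0.73,-0.43,0.16],[-0.73,-0.43,0.16]], rot=[[0,0,0],[0,0,0],[0,0,0],[0,0,0]])

```text
t: 1.23
tool_pos: [0.3533, 0.4645, 0.2253]
eef_rot: [[-0.92, 0.392, 0.001], [0.392, 0.92, 0.0], [-0.0, 0.001, -1.0]]
ft_force: [1.7, -0.5, -0.3]
finger_gap: 0.0855
gripper_force: 0.0
```

>>> send_rows(gripper=[-1,-1,-1,-1], slide=[[-0.73,-0.43,0.16],[-0.73,-0.43,0.16],[-0.73,-0.43,0.16],[-0.73,-0.43,0.16]], rot=[[0,0,0],[0,0,0],[0,0,0],[0,0,0]])

```text
t: 1.57
tool_pos: [0.4506, 0.3324, 0.1944]
eef_rot: [[-0.92, 0.393, 0.001], [0.393, 0.92, 0.001], [-0.0, 0.001, -1.0]]
ft_force: [0.8, 0.3, 0.6]
finger_gap: 0.0854
gripper_force: 0.0
```

>>> send_rows(gripper=[-1,-1,-1,-1,-1,-1,-1], slide=[[-0.73,-0.43,0.16],[-0.73,-0.43,0.16],[-0.73,-0.43,0.16],[-0.73,-0.43,0.16],[-0.73,-0.43,0.16],[-0.73,-0.43,0.16],[-0.73,-0.43,0.16]], rot=[[0,0,-0.156],[0,0,-0.156],[0,0,-0.156],[0,0,-0.156],[0,0,-0.156],[0,0,-0.156],[0,0,-0.156]])

```text
t: 2.15
tool_pos: [0.5499, 0.1978, 0.1624]
eef_rot: [[-0.997, 0.078, -0.001], [0.078, 0.997, 0.001], [0.001, 0.001, -1.0]]
ft_force: [1.3, 0.2, 0.4]
finger_gap: 0.0853
gripper_force: 0.0
```

Run:
```python
from h import *
st()
p,d,i=snap('wrist'); W=cloud(d,i); np.savez('w1.npz',p=p,d=d,W=W)
cv2.imwrite('pics/w1.png',p[:,:,::-1])
r=rect(W,.014,.022,(.44,.68,.13,.25)); print('plate',r[:4])
c,s,a,k,P=rect(W,.045,.08,(.48,.55,.14,.24)); print('block+arms',c,s,a,k,P.mean(0))
c,s,a,k,P=rect(W,.064,.08,(.48,.55,.14,.24)); print('block',c,s,a,k,P.mean(0))
for t in ['hook_block','pin_top','middle_bar']:
    for q in manip.search_frame(t,'wrist')[:2]: print(t,q)
```

```text
t 2.15 p [0.5499 0.1978 0.1624] yaw 85.53 z [-6.e-04  9.e-04 -1.e+00] q [-0.31  0.62 -0.11  1.73  0.09  0.8   1.03] F [1.3 0.2 0.4] gap 0.0853 g 0.0
plate (array([557.8, 192.6]), array([178.4,  54.8]), -5.5, 10079)
block+arms [516.1 196.1] [61.2  9.8] 77.66 2489 [nan nan]
block [516.2 196.3] [37.1  8.9] 76.08 1355 [nan nan]
hook_block {'extent': [256.0, 129.0, 357.7, 303.2], 'p': 0.84}
pin_top {'extent': [255.8, 121.5, 360.8, 298.6], 'p': 0.59}
middle_bar {'extent': [262.1, 103.7, 352.9, 337.8], 'p': 0.96}
```

View pics/w1.png

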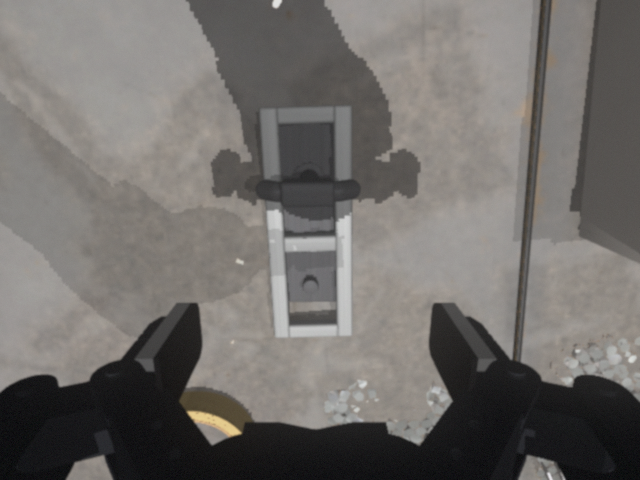

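The wrist view shows the plate upright in the image, with corners near (261,107), (351,107), (351,335) and (275,337). The hook's arms cross at row 188, the bar is at row 243 and the pin at (310,284). I'll put these pixels on planes of known height.

```bash
cat >> h.py <<'E'
def onplane(uv,z,i):
    R=cv2.Rodrigues(np.array(i['rvec'],float))[0]; t=np.array(i['tvec'],float).ravel(); C=-R.T@t
    uv=np.atleast_2d(uv).astype(float)
    D=np.c_[(uv[:,0]-i['cx'])/i['fx'],(uv[:,1]-i['cy'])/i['fy'],np.ones(len(uv))]@R
    return C+D*((z-C[2])/D[:,2])[:,None]
E
python3 - <<'E'
from h import *
i=manip.camera_info('wrist')
P=onplane([(261,107),(351,107),(351.5,335.5),(274.5,337)],.018,i)[:,:2]*1000
print(P.round(1)); print('c',P.mean(0), 'len',np.linalg.norm(P[2]-P[1]),np.linalg.norm(P[3]-P[0]),'wid',np.linalg.norm(P[0]-P[1]),np.linalg.norm(P[3]-P[2]))
for a,b in [(0,3),(1,2)]: v=P[b]-P[a]; print('yaw',np.degrees(np.arctan2(v[1],v[0])))
print('bar',onplane([(311,243)],.018,i)*1000)
print('pin',onplane([(310,283)],.016,i)*1000)
print('block top',onplane([(282,183),(335,183),(335,207),(282,207)],.068,i)*1000)
d=np.load('w1.npz'); W=d['W']; print([W[v,u].round(4).tolist() for u,v in [(268,150),(345,150),(312,243),(345,300),(200,250),(420,260),(308,195)]])
E
```

```text
[[466.3 171.5]
 [470.5 228.9]
 [635.8 221.5]
 [632.8 162.8]]
c [551.33942155 196.17086131] len 165.524739388061 166.74355099803762 wid 57.50323847639749 58.710897131647464
yaw -2.9825957412705932
yaw -2.5599538417334404
bar [[559.68890819 196.37207925  18.        ]]
pin [[591.10307144 193.20343073  16.        ]]
block top [[507.97939298 184.89454211  68.        ]
 [510.11570719 213.78170199  68.        ]
 [523.50763443 212.9925571   68.        ]
 [521.33003545 183.57916426  68.        ]]
[[0.494, 0.1711, 0.0188], [0.4981, 0.2215, 0.0176], [0.5605, 0.1947, 0.0178], [0.6065, 0.2154, 0.0179], [0.5649, 0.1092, 0.0005], [0.5863, 0.2752, -0.0], [0.5163, 0.1964, 0.0685]]
```

Run:
```python
from h import *
st()
p,d,i=snap('wrist'); st(); W=cloud(d,i); np.savez('w2.npz',p=p,d=d,W=W)
r=manip.regions_of('link_plate','wrist')
for q in r[:2]: print(q['p'],q['extent'],q['mask'].sum())
m=(W[...,2]>.013)&(W[...,2]<.023)&(W[...,0]>.44)&(W[...,0]<.68)&(W[...,1]>.13)&(W[...,1]<.25)
for nm,mm in [('det',r[0]['mask']),('depth',cv2.morphologyEx(m.astype('u1'),cv2.MORPH_OPEN,np.ones((3,3)))>0)]:
    v,u=np.nonzero(mm); P=onplane(np.c_[u,v],.018,i)[:,:2]*1000
    print(nm,cv2.minAreaRect(P.astype(np.float32)))
m=(W[...,2]>.055)&(W[...,2]<.075)&(W[...,0]>.48)&(W[...,0]<.55)&(W[...,1]>.13)&(W[...,1]<.25)
v,u=np.nonzero(m); P=onplane(np.c_[u,v],.066,i)[:,:2]*1000; print(cv2.minAreaRect(P.astype(np.float32)),P.mean(0))
big=cv2.resize(p[90:350,230:380],None,fx=2.3,fy=2.3,interpolation=cv2.INTER_CUBIC)
cv2.imwrite('pics/w2.png',big[:,:,::-1])
```

```text
t 2.35 p [0.549  0.2001 0.1629] yaw 85.82 z [-0.      0.0014 -1.    ] q [-0.32  0.62 -0.11  1.73  0.09  0.8   1.03] F [-0.6 -0.2  1.2] gap 0.0857 g 0.0
t 2.4 p [0.5492 0.1997 0.1629] yaw 85.8 z [ 1.0e-04  1.1e-03 -1.0e+00] q [-0.32  0.62 -0.11  1.73  0.09  0.8   1.03] F [ 0.2 -0.  -0.5] gap 0.0851 g 0.0
0.59 [257.9, 105.3, 348.8, 339.2] 9746
det ((551.8713989257812, 193.1263885498047), (59.54475784301758, 167.02804565429688), 87.18062591552734)
depth ((551.8870849609375, 193.43560791015625), (58.92546081542969, 167.0294647216797), 87.18062591552734)
((515.4130859375, 196.56639099121094), (56.20381546020508, 15.772421836853027), 85.7656478881836) [515.21797622 196.45098306]
```

View pics/w2.png

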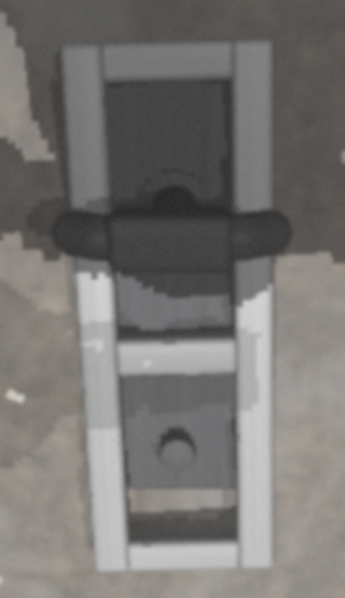

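The crop shows the stem and arms square across the long window, with room on both sides, and the pin clear in the short window. Next: how far the fingertips reach when open.

```bash
cat >> h.py <<'E'
def tips():
    p,d,i=snap('wrist'); W=cloud(d,i); s=manip.get_state(); T=(W-s['tool_pos'])@np.array(s['eef_rot'])
    m=(abs(T[...,0])<.02)&(abs(T[...,1])<.07)&(T[...,2]<.05)&(T[...,2]>-.03)&(W[...,2]>.1)
    q=T[m]; q=q[q[:,2]>np.percentile(q[:,2],90)]
    print('tip z in tool: max',q[:,2].max().round(4),'99%',np.percentile(T[m][:,2],[99,99.7]).round(4),'y',q[:,1].min().round(3),q[:,1].max().round(3), 'x',q[:,0].min().round(3),q[:,0].max().round(3))
E
python3 -c "
from h import *
tips(); st(); go((.561,.192,.10),86.8)"
```

```text
tip z in tool: max 0.0124 99% [0.0105 0.0113] y -0.055 0.055 x -0.011 0.012
t 2.5 p [0.5495 0.1989 0.1627] yaw 85.73 z [ 2.e-04  5.e-04 -1.e+00] q [-0.32  0.62 -0.11  1.73  0.09  0.8   1.03] F [-0.8 -0.5 -0.4] gap 0.0855 g 0.0
slide [-0.0601 -0.0304  0.3137] rot [ 0.0002  0.0001 -0.009 ] rows~ 2.0 tip 0.025
```

>>> send_rows(gripper=[-1,-1,-1,-1,-1,-1,-1,-1], slide=[[-0.06,-0.03,0.1],[-0.06,-0.03,0.3],[-0.06,-0.03,0.4],[-0.06,-0.03,0.4],[-0.06,-0.03,0.4],[-0.06,-0.03,0.4],[-0.06,-0.03,0.4],[-0.06,-0.03,0.4]], rot=[[0,0,-0.009],[0,0,-0.009],[0,0,-0.009],[0,0,-0.009],[0,0,-0.009],[0,0,-0.009],[0,0,-0.009],[0,0,-0.009]])

```text
t: 3.17
tool_pos: [0.5626, 0.1912, 0.0843]
eef_rot: [[-0.998, 0.058, 0.003], [0.058, 0.998, 0.001], [-0.003, 0.001, -1.0]]
ft_force: [-0.1, 0.7, -0.2]
finger_gap: 0.0855
gripper_force: 0.0
```

```bash
python3 -c "
from h import *
st(); go((.561,.192,.025),86.8)
p,d,i=snap('wrist'); st(); W=cloud(d,i)
s=manip.get_state()
for lo,hi,zz,b in [(.013,.023,.018,(.5,.68,.13,.25)),(.045,.075,.066,(.48,.55,.14,.25))]:
    m=(W[...,2]>lo)&(W[...,2]<hi)&(W[...,0]>b[0])&(W[...,0]<b[1])&(W[...,1]>b[2])&(W[...,1]<b[3])
    m=cv2.morphologyEx(m.astype('u1'),cv2.MORPH_OPEN,np.ones((3,3)))
    v,u=np.nonzero(m); P=onplane(np.c_[u,v],zz,i)[:,:2]*1000; print(cv2.minAreaRect(P.astype(np.float32)),P.min(0),P.max(0))
cv2.imwrite('pics/w3.png',p[:,:,::-1])
"
```

```text
t 3.17 p [0.5626 0.1912 0.0843] yaw 86.68 z [ 0.0033  0.0012 -1.    ] q [-0.3   0.74 -0.1   1.76  0.11  0.65  1.05] F [-0.1  0.7 -0.2] gap 0.0855 g 0.0
slide [0.0092 0.0031 0.2965] rot [ 0.0007  0.0016 -0.001 ] rows~ 2.0 tip 0.025
t 3.22 p [0.5624 0.1911 0.0841] yaw 86.68 z [ 0.0029  0.0011 -1.    ] q [-0.3   0.74 -0.1   1.76  0.11  0.64  1.05] F [-0.9  0.2  0.7] gap 0.0855 g 0.0
((566.8717651367188, 192.8875274658203), (59.35215377807617, 136.65032958984375), 87.19061279296875) [499.97019053 160.15215685] [635.9758025  225.42759868]
((515.0079345703125, 195.93751525878906), (55.66868591308594, 16.43781852722168), 86.62064361572266) [506.69782544 168.18093418] [524.01646761 223.71098067]
```

View pics/w3.png

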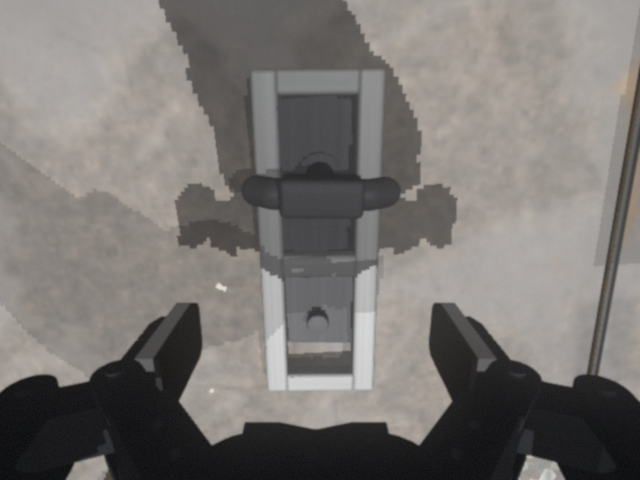

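The plate lies centred between the fingers: finger midline at column 316, plate midline at about 318. I'll lower and grip.

>>> send_rows(gripper=[-1,-1,-1,-1,0.4,0.4,0.4,0.4,0.4,0.4], slide=[[0.005,0.003,0.1],[0.005,0.003,0.2],[0.005,0.003,0.295],[0.005,0.003,0.295],[0.005,0.003,0.295],[0.005,0.003,0.295],[0.005,0.003,0.295],[0.005,0.003,0.295],[0.005,0.003,0.295],[0.005,0.003,0.295]], rot=[[0,0,0],[0,0,0],[0,0,0],[0,0,0],[0,0,0],[0,0,0],[0,0,0],[0,0,0],[0,0,0],[0,0,0]])

```text
t: 4.05
tool_pos: [0.5619, 0.192, 0.0255]
eef_rot: [[-0.998, 0.058, 0.004], [0.058, 0.998, 0.002], [-0.003, 0.002, -1.0]]
ft_force: [-0.4, -0.4, 6.0]
finger_gap: 0.0583
gripper_force: 65.6
```

```bash
python3 -c "
from h import *
st()"
```

```text
t 4.05 p [0.5619 0.192  0.0255] yaw 86.67 z [ 0.0036  0.0016 -1.    ] q [-0.31  0.83 -0.08  1.79  0.12  0.53  1.04] F [-0.4 -0.4  6. ] gap 0.0583 g 65.6
```

>>> send_rows(gripper=[1,1,1,1,1], slide=[[0,0,-0.02],[0,0,-0.05],[0,0,-0.085],[0,0,-0.085],[0,0,-0.085]], rot=[[0,0,0],[0,0,0],[0,0,0],[0,0,0],[0,0,0]])

```text
t: 4.47
tool_pos: [0.5609, 0.1912, 0.041]
eef_rot: [[-0.998, 0.058, 0.001], [0.058, 0.998, 0.0], [-0.001, 0.0, -1.0]]
ft_force: [-0.6, -0.6, -2.3]
finger_gap: 0.0582
gripper_force: 64.8
```

```bash
cat >> h.py <<'E'
def meas(boxes):
    p,d,i=snap('wrist'); W=cloud(d,i); out=[]
    for nm,lo,hi,zz,b in boxes:
        m=(W[...,2]>lo)&(W[...,2]<hi)&(W[...,0]>b[0])&(W[...,0]<b[1])&(W[...,1]>b[2])&(W[...,1]<b[3])
        m=cv2.morphologyEx(m.astype('u1'),cv2.MORPH_OPEN,np.ones((3,3)))
        v,u=np.nonzero(m)
        if len(v)<20: print(nm,'none'); continue
        P=onplane(np.c_[u,v],zz,i)[:,:2]*1000; c,s,a=cv2.minAreaRect(P.astype(np.float32)); w=W[m>0]
        A=np.c_[w[:,:2]-w[:,:2].mean(0),np.ones(len(w))]; pl=np.linalg.lstsq(A,w[:,2],rcond=None)[0]
        print(nm,'c',np.round(c,1),'s',np.round(s,1),'a',round(a,1),'n',len(v),'z',np.round(np.median(w[:,2]),4),'slope',pl[:2].round(3))
    return p,d,W,i
E
python3 -c "
from h import *
st()
p,d,W,i=meas([('plate',.025,.042,.034,(.45,.65,.14,.25)),('block',.055,.075,.066,(.48,.55,.14,.25)),('pin/foot',.005,.02,.008,(.44,.65,.15,.24))])
"
```

```text
t 4.47 p [0.5609 0.1912 0.041 ] yaw 86.66 z [ 1.e-03  3.e-04 -1.e+00] q [-0.31  0.8  -0.09  1.78  0.12  0.56  1.04] F [-0.6 -0.6 -2.3] gap 0.0582 g 64.8
plate c [535.8 193.1] s [ 89.9 136.2] a 86.6 n 34392 z 0.0332 slope [ 0.    -0.001]
block c [529.6 182.6] s [46.6 95.6] a 2.2 n 12787 z 0.0672 slope [ 0.091 -0.01 ]
pin/foot c [543.7 192.2] s [ 40.7 132.9] a 86.6 n 19882 z 0.0081 slope [0.007 0.005]
```

>>> send_rows(gripper=[1,1,1,1,1,1,1,1,1,1], slide=[[0.0013,-0.024,0],[0.005,-0.048,0],[0.011,-0.071,0],[0.02,-0.094,0],[0.031,-0.115,0],[0.031,-0.115,0],[0.044,-0.135,0],[0.059,-0.154,0],[0.067,-0.163,0],[0.067,-0.163,0]], rot=[[0,0,0.05],[0,0,0.1],[0,0,0.15],[0,0,0.2],[0,0,0.25],[0,0,0.25],[0,0,0.3],[0,0,0.35],[0,0,0.375],[0,0,0.375]])

```text
t: 5.35
tool_pos: [0.5447, 0.1594, 0.0401]
eef_rot: [[-0.666, 0.746, -0.001], [0.746, 0.666, -0.001], [0.0, -0.001, -1.0]]
ft_force: [0.0, 0.9, -1.7]
finger_gap: 0.0583
gripper_force: 64.8
```

```bash
python3 -c "
from h import *
st()
p,d,W,i=meas([('plate',.025,.042,.034,(.40,.65,.08,.28)),('block',.061,.075,.068,(.49,.54,.17,.22)),('pin/foot',.005,.02,.008,(.44,.65,.15,.24))])
cv2.imwrite('pics/w4.png',p[:,:,::-1])"
```

```text
t 5.35 p [0.5447 0.1594 0.0401] yaw 41.76 z [-1.4e-03 -7.0e-04 -1.0e+00] q [-0.39  0.78  0.11  1.86 -0.15  0.51  0.55] F [ 0.   0.9 -1.7] gap 0.0583 g 64.8
plate c [527.5 178. ] s [ 90.1 135.2] a 41.8 n 34425 z 0.0324 slope [-0.002 -0.002]
block c [515.5 197. ] s [41.2 14.5] a 86.0 n 8203 z 0.0676 slope [ 0.057 -0.026]
pin/foot c [541.1 194.3] s [ 43.6 139.1] a 85.9 n 18620 z 0.008 slope [ 0.007 -0.02 ]
```

View pics/w4.png

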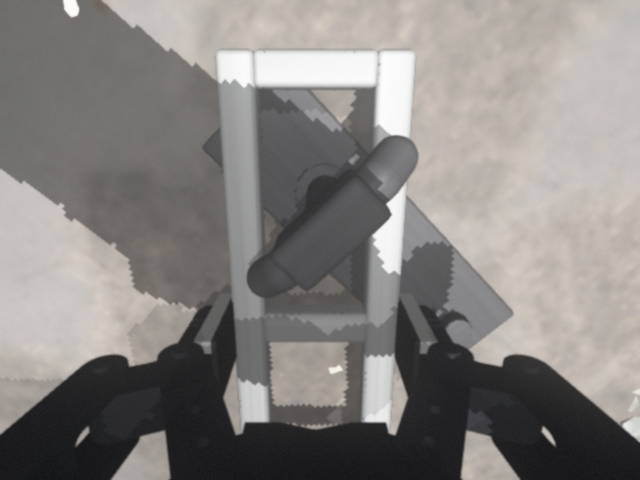

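The plate is level at 45°, its bar between the fingers at row 327 and the hook's arms clear above it. I'll finish the twist, centred on the measured stem at (0.516, 0.1965).

>>> send_rows(gripper=[1,1,1,1,1,1,1,1,1,1], slide=[[0.004,-0.017,-0.005],[0.009,-0.034,-0.005],[0.016,-0.054,-0.005],[0.027,-0.073,-0.005],[0.039,-0.093,-0.005],[0.052,-0.114,-0.005],[0.068,-0.132,-0.005],[0.079,-0.143,-0.005],[0.079,-0.143,-0.005],[0.079,-0.143,-0.005]], rot=[[0,0,0.05],[0,0,0.1],[0,0,0.15],[0,0,0.2],[0,0,0.25],[0,0,0.3],[0,0,0.35],[0,0,0.3825],[0,0,0.3825],[0,0,0.3825]])

```text
t: 6.23
tool_pos: [0.5136, 0.1529, 0.0414]
eef_rot: [[0.069, 0.998, 0.0], [0.998, -0.069, 0.0], [0.0, 0.0, -1.0]]
ft_force: [-0.3, 0.1, -1.1]
finger_gap: 0.0585
gripper_force: 64.8
```

```bash
python3 -c "
from h import *
st()
p,d,W,i=meas([('plate',.025,.042,.034,(.40,.65,.08,.30)),('block',.061,.075,.068,(.49,.54,.17,.22)),('foot',.005,.02,.008,(.44,.65,.15,.24))])
cv2.imwrite('pics/w5.png',p[:,:,::-1])"
```

```text
t 6.23 p [0.5136 0.1529 0.0414] yaw -3.97 z [ 1.e-04  3.e-04 -1.e+00] q [-0.52  0.77  0.29  1.95 -0.45  0.48  0.03] F [-0.3  0.1 -1.1] gap 0.0585 g 64.8
plate c [514.7 177.3] s [136.5  89.8] a 86.0 n 36967 z 0.0337 slope [-0.001  0.001]
block c [516.4 198. ] s [41.3 13.7] a 86.0 n 7588 z 0.0676 slope [-0.006 -0.04 ]
foot c [541.2 194.5] s [ 43.4 138.9] a 86.0 n 24545 z 0.008 slope [ 0.006 -0.005]
```

View pics/w5.png

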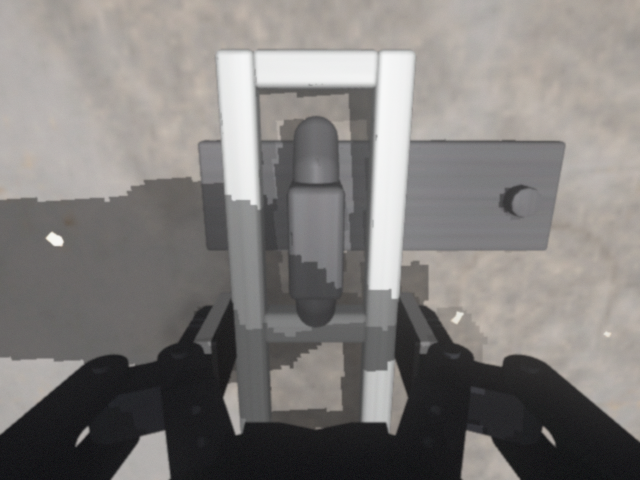

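```bash
python3 -c "
from h import *
i=manip.camera_info('wrist')
print(onplane([(316,116),(316,326)],.050,i)*1000); print(onplane([(316,88),(316,313),(259,200),(371,200)],.034,i)*1000); print(onplane([(290,186),(343,186)],.068,i)*1000)"
```

```text
[[518.84066154 226.5146255   50.        ]
 [514.42332325 163.63437429  50.        ]]
[[519.45012374 234.57116971  34.        ]
 [514.18539869 159.62847522  34.        ]
 [498.53751852 201.76290312  34.        ]
 [534.9217837  199.17893441  34.        ]]
[[511.60375046 211.23875328  68.        ]
 [524.00728779 210.35813441  68.        ]]
```

The picture shows the arms (rows 116–326) inside the long window (rows 88–313). That is about 8 mm clear at one end and 4 mm at the other, so I'll shift 2 mm and raise straight up.

>>> send_rows(gripper=[1,1,1,1,1,1,1,1,1], slide=[[-0.01,0,0],[-0.01,0,0],[-0.01,0,-0.06],[-0.01,0,-0.12],[-0.01,0,-0.18],[-0.01,0,-0.24],[-0.01,0,-0.3],[-0.01,0,-0.36],[-0.01,0,-0.36]], rot=[[0,0,0],[0,0,0],[0,0,0],[0,0,0],[0,0,0],[0,0,0],[0,0,0],[0,0,0],[0,0,0]])

```text
t: 7.03
tool_pos: [0.5149, 0.1502, 0.1155]
eef_rot: [[0.073, 0.997, 0.005], [0.997, -0.073, 0.001], [0.001, 0.004, -1.0]]
ft_force: [0.5, 0.0, -2.0]
finger_gap: 0.0585
gripper_force: 65.2
```

```bash
python3 -c "
from h import *
st()
meas([('plate',.09,.12,.105,(.40,.65,.08,.30)),('foot',.005,.02,.008,(.44,.65,.15,.24))])
"
```

```text
t 7.03 p [0.5149 0.1502 0.1155] yaw -4.21 z [ 0.0045  0.0012 -1.    ] q [-0.57  0.65  0.38  1.92 -0.39  0.64 -0.02] F [ 0.5  0.  -2. ] gap 0.0585 g 65.2
plate c [516.5 173.4] s [139.9  95.1] a 85.5 n 38372 z 0.1079 slope [ 0.002 -0.001]
foot c [549.4 193.6] s [ 43.3 122.9] a 85.7 n 11011 z 0.008 slope [ 0.007 -0.001]
```

```bash
python3 -c "
from h import *
go((.52,.02,.06),-4.2); go((.52,.02,.0205),-4.2); tips()"
```

```text
slide [-0.6476  0.0757  0.2717] rot [ 0.0013 -0.0004 -0.0001] rows~ 4.0 tip 0.025
slide [-0.6477  0.0751  0.4692] rot [ 0.0013 -0.0004 -0.0001] rows~ 4.0 tip 0.025
tip z in tool: max 0.0135 99% [0.0125 0.0132] y -0.042 0.043 x -0.02 0.02
```

>>> send_rows(gripper=[1,1,1,1,1,1,1,1,1,1], slide=[[-0.2,0.02,0],[-0.4,0.05,0],[-0.55,0.065,0.1],[-0.65,0.075,0.25],[-0.65,0.075,0.35],[-0.65,0.075,0.4],[-0.65,0.075,0.43],[-0.65,0.075,0.45],[-0.65,0.075,0.455],[-0.65,0.075,0.455]], rot=[[0.001,0,0],[0.001,0,0],[0.001,0,0],[0.001,0,0],[0.001,0,0],[0.001,0,0],[0.001,0,0],[0.001,0,0],[0.001,0,0],[0.001,0,0]])

```text
t: 7.97
tool_pos: [0.5191, 0.0206, 0.0228]
eef_rot: [[0.072, 0.997, -0.001], [0.997, -0.072, 0.001], [0.001, -0.001, -1.0]]
ft_force: [0.1, -0.6, -2.2]
finger_gap: 0.0581
gripper_force: 65.1
```

```bash
python3 -c "
from h import *
st()
meas([('plate',.009,.025,.015,(.40,.65,-.1,.15))])
st();go((.52,.02,.0195),-4.2)"
```

```text
t 7.97 p [0.5191 0.0206 0.0228] yaw -4.12 z [-1.1e-03  6.0e-04 -1.0e+00] q [-0.24  0.79  0.24  2.   -0.44  0.41  0.28] F [ 0.1 -0.6 -2.2] gap 0.0581 g 65.1
plate c [520.5  44.9] s [137.1  91.3] a 85.9 n 37189 z 0.0152 slope [-0.002 -0.001]
t 8.02 p [0.5193 0.0204 0.0231] yaw -4.14 z [-6.e-04  5.e-04 -1.e+00] q [-0.24  0.79  0.24  2.   -0.44  0.41  0.28] F [ 1.   0.1 -2.3] gap 0.0583 g 65.1
slide [-0.002   0.0038  0.018 ] rot [-0.0003 -0.0002  0.0005] rows~ 1.0 tip 0.025
```

>>> send_rows(gripper=[1,1,1,0,-0.5,-1,-1,-1,-1,-1], slide=[[0,0,0.01],[0,0,0.018],[0,0,0.018],[0,0,0.018],[0,0,0.018],[0,0,0.018],[0,0,0.018],[0,0,0.018],[0,0,0.018],[0,0,0.018]], rot=[[0,0,0],[0,0,0],[0,0,0],[0,0,0],[0,0,0],[0,0,0],[0,0,0],[0,0,0],[0,0,0],[0,0,0]])

```text
t: 8.85
tool_pos: [0.5186, 0.0195, 0.0188]
eef_rot: [[0.074, 0.997, -0.002], [0.997, -0.074, 0.0], [-0.0, -0.002, -1.0]]
ft_force: [-0.2, 0.6, -0.1]
finger_gap: 0.0852
gripper_force: 0.0
```

>>> send_rows(gripper=[-1,-1,-1,-1,-1,-1], slide=[[0,0,0],[0,0,0],[0,0,-0.2],[0,0,-0.4],[0,0,-0.6],[0,0,-0.6]], rot=[[0,0,0],[0,0,0],[0,0,0],[0,0,0],[0,0,0],[0,0,0]])

```text
t: 9.35
tool_pos: [0.5234, 0.0189, 0.1454]
eef_rot: [[0.074, 0.997, 0.012], [0.997, -0.074, 0.0], [0.001, 0.012, -1.0]]
ft_force: [0.5, 0.2, 0.1]
finger_gap: 0.0855
gripper_force: 0.0
```

```bash
python3 -c "
from h import *
for _ in range(3): snap('wrist')
st()
p,d,W,i=meas([('plate',.005,.016,.010,(.40,.65,-.12,.15))])
st();cv2.imwrite('pics/w6.png',p[:,:,::-1])"
```

```text
t 9.5 p [0.5186 0.0198 0.139 ] yaw -4.21 z [-2.e-03  6.e-04 -1.e+00] q [-0.33  0.6   0.38  1.94 -0.35  0.67  0.19] F [ 0.1  0.3 -0.5] gap 0.0857 g 0.0
plate c [522.7  45.7] s [204.7  73.3] a 80.5 n 12307 z 0.0098 slope [-0.001 -0.   ]
t 9.55 p [0.518  0.0198 0.1381] yaw -4.21 z [-4.2e-03  4.0e-04 -1.0e+00] q [-0.33  0.6   0.38  1.94 -0.35  0.67  0.19] F [ 0.2  1.  -0.7] gap 0.0854 g 0.0
```

```bash
python3 -c "
from h import *
p,d,i=snap('wrist'); W=cloud(d,i)
r=manip.regions_of('link_plate','wrist')[0]; print(r['p'],r['extent'])
for nm,m in [('det',r['mask']),('z',(W[...,2]>.006)&(W[...,2]<.014)&(abs(W[...,1]-.03)<.12)&(abs(W[...,0]-.52)<.08))]:
    m=cv2.morphologyEx(m.astype('u1'),cv2.MORPH_OPEN,np.ones((5,5)))
    n,l,s_,c=cv2.connectedComponentsWithStats(m); k=1+s_[1:,4].argmax(); v,u=np.nonzero(l==k)
    P=onplane(np.c_[u,v],.010,i)[:,:2]*1000; print(nm,cv2.minAreaRect(P.astype(np.float32)))
    f=(m==0).astype('u1'); n,l,s_,c=cv2.connectedComponentsWithStats(f,connectivity=4)
    for k in range(1,n):
        if 800<s_[k,4]<20000:
            v,u=np.nonzero(l==k); P=onplane(np.c_[u,v],.010,i)[:,:2]*1000; print('  window',cv2.minAreaRect(P.astype(np.float32)))
st();cv2.imwrite('pics/w6.png',p[:,:,::-1])"
```

```text
0.74 [270.9, 82.0, 371.2, 334.2]
det ((519.725341796875, 29.338302612304688), (166.3657684326172, 59.81186294555664), 85.70298767089844)
  window ((522.16064453125, 64.57475280761719), (73.42791748046875, 35.47564697265625), 85.70469665527344)
  window ((516.7003173828125, -12.538314819335938), (55.2786865234375, 34.901092529296875), 85.93814849853516)
z ((519.857666015625, 29.336563110351562), (166.34503173828125, 59.513916015625), 85.74014282226562)
  window ((521.8848266601562, 63.32579040527344), (78.8552474975586, 40.14033508300781), 87.22534942626953)
  window ((516.6612548828125, -14.052919387817383), (58.550540924072266, 38.27838134765625), 88.68928527832031)
t 9.65 p [0.5178 0.0197 0.1375] yaw -4.23 z [-5.5e-03  1.0e-04 -1.0e+00] q [-0.33  0.6   0.38  1.94 -0.35  0.67  0.19] F [ 0.2 -0.1 -1.3] gap 0.0849 g 0.0
```

View pics/w6.png

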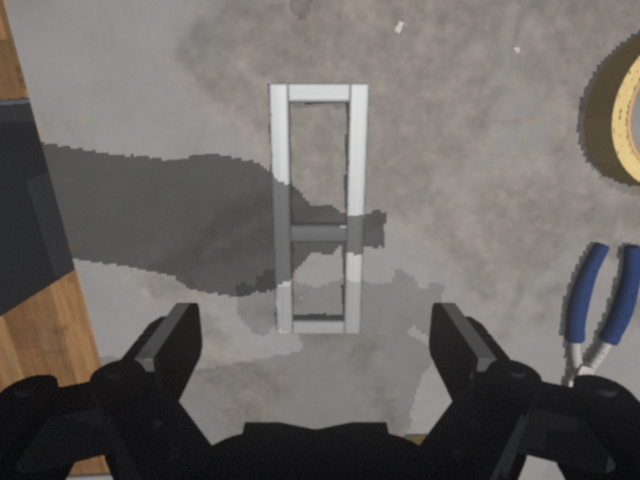

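Plate centre is (0.5198, 0.0293), flat, let go, bar at row 233. Next I'll turn 90° and take the bar.

>>> send_rows(gripper=[0.2,0.2,0.2,0.2,0.2,0.2,0.2,0.2,0.2,0.2], slide=[[0,0,0],[0,0,0],[0,0,0],[0,0,0],[0,0,0],[0,0,0],[0,0,0],[0,0,0],[0,0,0],[0,0,0]], rot=[[0,0,-0.06],[0,0,-0.12],[0,0,-0.18],[0,0,-0.24],[0,0,-0.3],[0,0,-0.36],[0,0,-0.42],[0,0,-0.48],[0,0,-0.54],[0,0,-0.6]])

```text
t: 10.48
tool_pos: [0.518, 0.0194, 0.1374]
eef_rot: [[-0.925, 0.379, -0.005], [0.379, 0.925, 0.0], [0.005, -0.002, -1.0]]
ft_force: [0.0, 0.3, 0.1]
finger_gap: 0.0344
gripper_force: 0.0
```

>>> send_rows(gripper=[0.2,0.2,0.2,0.2,0.2], slide=[[0,0,0],[0,0,0],[0,0,0],[0,0,0],[0,0,0]], rot=[[0,0,-0.06],[0,0,-0.12],[0,0,-0.15],[0,0,-0.15],[0,0,-0.15]])

```text
t: 10.9
tool_pos: [0.5183, 0.0193, 0.1378]
eef_rot: [[-0.997, 0.083, -0.005], [0.083, 0.997, 0.0], [0.005, 0.0, -1.0]]
ft_force: [1.0, -0.1, 0.6]
finger_gap: 0.034
gripper_force: 0.0
```

```bash
python3 -c "
from h import *
st(); tips()
go((.519,.020,.05),85.7);go((.519,.020,.0265),85.7)"
```

```text
t 10.9 p [0.5183 0.0193 0.1378] yaw 85.26 z [-4.6e-03  4.0e-04 -1.0e+00] q [-0.03  0.57 -0.07  1.93  0.07  0.64  1.34] F [ 1.  -0.1  0.6] gap 0.034 g 0.0
tip z in tool: max 0.025 99% [0.0201 0.0227] y -0.031 0.031 x -0.011 0.012
slide [-0.0045  0.0036  0.4399] rot [-0.0001 -0.002  -0.0036] rows~ 3.0 tip 0.025
slide [-0.005   0.0036  0.5574] rot [-0.0001 -0.002  -0.0036] rows~ 3.0 tip 0.025
```

>>> send_rows(gripper=[0.2,0.2,0.2,0.2,0.2,0.2,1,1,1,1], slide=[[-0.005,0.004,0.15],[-0.005,0.004,0.3],[-0.005,0.004,0.45],[-0.005,0.004,0.53],[-0.005,0.004,0.552],[-0.005,0.004,0.552],[-0.005,0.004,0.552],[-0.005,0.004,0.552],[-0.005,0.004,0.552],[-0.005,0.004,0.552]], rot=[[0,-0.002,-0.004],[0,-0.002,-0.004],[0,-0.002,-0.004],[0,-0.002,-0.004],[0,-0.002,-0.004],[0,-0.002,-0.004],[0,-0.002,-0.004],[0,-0.002,-0.004],[0,-0.002,-0.004],[0,-0.002,-0.004]])

```text
t: 11.78
tool_pos: [0.5207, 0.0203, 0.0298]
eef_rot: [[-0.997, 0.072, 0.005], [0.072, 0.997, 0.0], [-0.005, 0.0, -1.0]]
ft_force: [-1.1, -0.2, 3.7]
finger_gap: 0.0095
gripper_force: 59.5
```

```bash
python3 -c "
from h import *
st()"
```

```text
t 11.78 p [0.5207 0.0203 0.0298] yaw 85.85 z [ 4.9e-03  1.0e-04 -1.0e+00] q [-0.05  0.76 -0.05  1.99  0.09  0.39  1.33] F [-1.1 -0.2  3.7] gap 0.0095 g 59.5
```

>>> send_rows(gripper=[1,1,1,1,1,1,1,1], slide=[[0,0,-0.05],[0,0,-0.15],[0,0,-0.35],[0,0,-0.55],[0,0,-0.75],[0,0,-0.85],[0,0,-0.85],[0,0,-0.85]], rot=[[0,0,0],[0,0,0],[0,0,0],[0,0,0],[0,0,0],[0,0,0],[0,0,0],[0,0,0]])

```text
t: 12.45
tool_pos: [0.5193, 0.0201, 0.1999]
eef_rot: [[-0.997, 0.072, 0.005], [0.072, 0.997, -0.0], [-0.005, 0.0, -1.0]]
ft_force: [-0.9, -0.6, -1.7]
finger_gap: 0.0096
gripper_force: 58.9
```

>>> send_rows(gripper=[1,1,1,1,1,1,1,1,1,1], slide=[[0,-0.08,0],[0,-0.17,0],[-0.01,-0.26,0],[-0.01,-0.35,0],[-0.015,-0.44,0],[-0.02,-0.53,0],[-0.02,-0.62,0],[-0.025,-0.71,0],[-0.03,-0.8,0],[-0.03,-0.875,0]], rot=[[0,0,0.055],[0,0,0.11],[0,0,0.165],[0,0,0.22],[0,0,0.275],[0,0,0.33],[0,0,0.385],[0,0,0.44],[0,0,0.495],[0,0,0.55]])

```text
t: 13.28
tool_pos: [0.5108, -0.1558, 0.1962]
eef_rot: [[-0.333, 0.943, -0.003], [0.943, 0.333, 0.0], [0.001, -0.003, -1.0]]
ft_force: [-0.2, -0.4, -2.8]
finger_gap: 0.0096
gripper_force: 58.9
```

```bash
python3 -c "
from h import *
st()
go((.507,-.33,.20),6)"
```

```text
t 13.28 p [ 0.5108 -0.1558  0.1962] yaw 19.47 z [-3.4e-03  2.0e-04 -1.0e+00] q [ 0.09  0.52  0.24  1.84 -0.17  0.81  0.76] F [-0.2 -0.4 -2.8] gap 0.0096 g 58.9
slide [-0.8149 -0.3085 -0.0193] rot [-0.0015 -0.0005  0.1123] rows~ 5.0 tip 0.025
```

>>> send_rows(gripper=[1,1,1,1,1,1,1,1], slide=[[-0.2,-0.08,-0.02],[-0.4,-0.16,-0.02],[-0.6,-0.23,-0.02],[-0.81,-0.31,-0.02],[-0.81,-0.31,-0.02],[-0.81,-0.31,-0.02],[-0.81,-0.31,-0.02],[-0.81,-0.31,-0.02]], rot=[[-0.001,0,0.05],[-0.001,0,0.1],[-0.001,0,0.112],[-0.001,0,0.112],[-0.001,0,0.112],[-0.001,0,0.112],[-0.001,0,0.112],[-0.001,0,0.112]])

```text
t: 13.95
tool_pos: [0.5092, -0.3256, 0.2007]
eef_rot: [[-0.114, 0.993, 0.001], [0.993, 0.114, 0.004], [0.004, 0.002, -1.0]]
ft_force: [-0.4, -0.2, -2.7]
finger_gap: 0.0096
gripper_force: 59.0
```

```bash
python3 -c "
from h import *
for _ in range(3): snap('wrist')
st()
p,d,W,i=meas([('traytop',.029,.039,.034,(.38,.64,-.36,-.12)),('plate',.15,.25,.185,(.3,.7,-.5,-.1))])
st();cv2.imwrite('pics/w7.png',p[:,:,::-1]); np.savez('w7.npz',W=W,p=p)"
```

```text
t 14.1 p [ 0.5099 -0.326   0.202 ] yaw 6.59 z [ 0.0033  0.002  -1.    ] q [ 0.35  0.61  0.3   1.64 -0.22  0.92  0.85] F [-0.9  0.7 -1.8] gap 0.0099 g 59.0
traytop c [ 506.9 -242.7] s [191.  129.9] a 5.7 n 8282 z 0.0338 slope [-0.    -0.001]
plate c [ 511.6 -348.9] s [197.6 114.4] a 6.5 n 60273 z 0.1974 slope [-0.048 -0.303]
t 14.15 p [ 0.5099 -0.3264  0.2022] yaw 6.57 z [ 0.0037  0.0014 -1.    ] q [ 0.35  0.61  0.3   1.64 -0.22  0.92  0.85] F [-1.  -0.1 -1.8] gap 0.0094 g 59.0
```

View pics/w7.png

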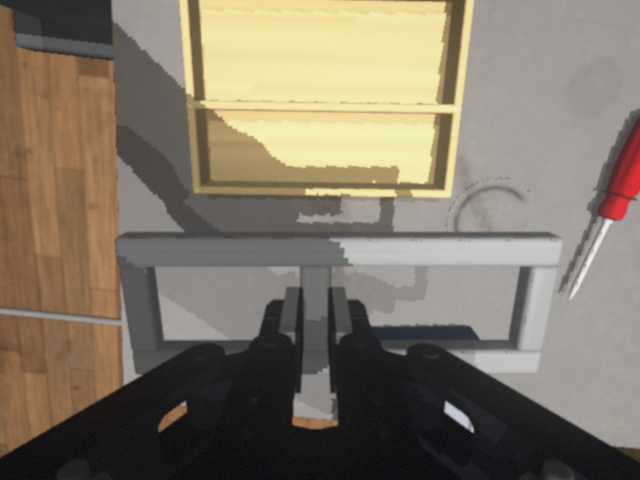

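```bash
python3 -c "
from h import *
i=manip.camera_info('wrist'); s=manip.get_state(); R=np.array(s['eef_rot'])
for z in (.1824,.179):
  P=onplane([(117,235),(562,235),(540,373),(134,373),(339,235),(316,250)],z,i)
  print(((P-s['tool_pos'])@R*1000).round(1).tolist())
st()
a=np.radians(5.8); n=np.array([-np.sin(a),np.cos(a)]); x=np.array([np.cos(a),np.sin(a)])
c=np.array([.5063,-.237])+.030*n; R2=np.stack([n,x],1)  # tool x ~ +n , tool y ~ +x
print('wide',c,'TCP', c-R2@[.0016,.009],'narrow',np.array([.5063,-.237])-.038*n)
t=c-R2@[.0016,.009]
go((*t,.2),5.8); go((*t,.06),5.8)"
```

```text
[[32.4, -73.2, 19.6], [32.1, 90.5, 20.2], [-27.4, 92.3, 20.1], [-26.8, -75.0, 19.5], [32.2, 8.3, 19.9], [26.4, -0.2, 19.8]]
[[31.3, -75.0, 23.0], [31.0, 92.8, 23.6], [-29.9, 94.6, 23.5], [-29.3, -76.8, 22.9], [31.2, 8.5, 23.3], [25.2, -0.2, 23.2]]
t 14.15 p [ 0.5099 -0.3264  0.2022] yaw 6.57 z [ 0.0037  0.0014 -1.    ] q [ 0.35  0.61  0.3   1.64 -0.22  0.92  0.85] F [-1.  -0.1 -1.8] gap 0.0094 g 59.0
wide [ 0.50326831 -0.20715358] TCP [ 0.49447607 -0.20965489] narrow [ 0.51014014 -0.27480547]
slide [ 0.5886 -0.01    0.0116] rot [ 0.0018 -0.0005  0.0064] rows~ 3.0 tip 0.025
slide [ 0.5879 -0.0126  0.7116] rot [ 0.0018 -0.0005  0.0064] rows~ 5.0 tip 0.025
```

The tray's near wall is at row 190 and its divider at row 105, and the held plate is level and square to the tray. I'll move above the wide compartment, stop clear of the walls and check.

>>> send_rows(gripper=[1,1,1,1,1,1,1,1,1,1], slide=[[0.2,0,0],[0.4,0,0.05],[0.55,-0.01,0.2],[0.589,-0.011,0.4],[0.589,-0.011,0.56],[0.589,-0.011,0.56],[0.589,-0.011,0.56],[0.589,-0.011,0.56],[0.589,-0.011,0.56],[0.589,-0.011,0.56]], rot=[[0.002,0,0.006],[0.002,0,0.006],[0.002,0,0.006],[0.002,0,0.006],[0.002,0,0.006],[0.002,0,0.006],[0.002,0,0.006],[0.002,0,0.006],[0.002,0,0.006],[0.002,0,0.006]])

```text
t: 14.98
tool_pos: [0.4959, -0.2126, 0.0927]
eef_rot: [[-0.098, 0.995, 0.004], [0.995, 0.099, -0.002], [-0.003, 0.004, -1.0]]
ft_force: [1.0, 0.5, -1.9]
finger_gap: 0.0098
gripper_force: 59.1
```

```bash
python3 -c "
from h import *
for _ in range(2): snap('wrist')
st(); go((.4945,-.2095,.055),5.8); go((.4945,-.2095,.038),5.8)
p,d,i=snap('wrist');cv2.imwrite('pics/w8.png',p[:,:,::-1])"
```

```text
t 15.08 p [ 0.4954 -0.212   0.092 ] yaw 5.67 z [ 0.0029 -0.0014 -1.    ] q [ 0.21  0.68  0.25  1.92 -0.29  0.57  0.74] F [ 0.   0.2 -2.8] gap 0.0094 g 59.1
slide [ 0.0133 -0.0036  0.1851] rot [ 0.0013  0.0008 -0.0011] rows~ 1.0 tip 0.025
slide [ 0.0135 -0.0038  0.2701] rot [ 0.0013  0.0008 -0.0011] rows~ 2.0 tip 0.025
```

View pics/w8.png

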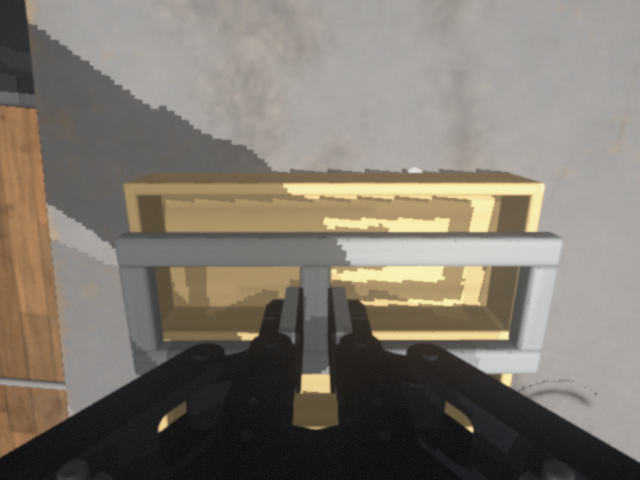

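The picture shows the tray's far wall at rows 172–196, divider near row 335, side walls at columns 130 and 535; the plate is parallel to it and centred sideways. I'll refine the tray pose from the depth.

```bash
python3 -c "
from h import *
p,d,i=snap('wrist'); W=cloud(d,i); st()
m=(W[...,2]>.030)&(W[...,2]<.038)
m=cv2.morphologyEx(m.astype('u1'),cv2.MORPH_OPEN,np.ones((3,3)))
v,u=np.nonzero(m); P=onplane(np.c_[u,v],.034,i)[:,:2]*1000
P=P[(abs(P[:,0]-506)<130)&(abs(P[:,1]+220)<100)]
for a in (5.3,5.8,6.3):
  b=np.radians(a); Q=P@np.array([[np.cos(b),-np.sin(b)],[np.sin(b),np.cos(b)]])  # tray-aligned coords
  print(a,np.percentile(Q,[0,.5,99.5,100],axis=0).round(1).tolist())
  c=np.array([503.3,-207.2])@np.array([[np.cos(b),-np.sin(b)],[np.sin(b),np.cos(b)]]); print('  wide centre guess',c)
  h=Q[Q[:,1]>Q[:,1].max()-6]; 
  for x0 in range(-90,91,30):
    k=h[abs(h[:,0]-c[0]-x0)<8]; print('   ',x0,k[:,1].max().round(1) if len(k) else None,end='')
  print()
"
```

```text
t 15.18 p [ 0.495  -0.2117  0.0914] yaw 5.68 z [ 1.5e-03 -7.0e-04 -1.0e+00] q [ 0.21  0.68  0.25  1.92 -0.29  0.57  0.74] F [-0.1 -0.  -2.5] gap 0.0096 g 59.1
5.3 [[386.4, -349.0], [386.9, -346.7], [576.8, -210.9], [577.7, -210.5]]
  wide centre guess [ 482.00905488 -252.80427413]
    -90 -211.8    -60 -211.3    -30 -211.5    0 -210.9    30 -211.2    60 -210.6    90 -210.9
5.8 [[384.3, -353.2], [384.8, -350.8], [574.7, -215.3], [575.2, -214.9]]
  wide centre guess [ 479.78459598 -257.00091724]
    -90 -215.3    -60 -214.9    -30 -215.5    0 -215.1    30 -215.7    60 -215.3    90 -215.8
6.3 [[381.2, -358.0], [382.7, -355.0], [572.7, -218.9], [573.2, -218.6]]
  wide centre guess [ 477.52359962 -261.17798874]
    -90 -218.7    -60 -218.6    -30 -219.3    0 -219.3    30 -220.0    60 -220.0    90 -220.7
```

```bash
python3 -c "
from h import *
go((.4945,-.209,.0375),5.7)"
```

```text
slide [ 0.0137 -0.0014  0.2693] rot [ 0.0007  0.0004 -0.0001] rows~ 2.0 tip 0.025
```

>>> send_rows(gripper=[1,1,1,1,1,1,1,1], slide=[[0.013,-0.002,0],[0.013,-0.002,0.05],[0.013,-0.002,0.1],[0.013,-0.002,0.14],[0.013,-0.002,0.18],[0.013,-0.002,0.22],[0.013,-0.002,0.22],[0.013,-0.002,0.22]], rot=[[0.001,0,0],[0.001,0,0],[0.001,0,0],[0.001,0,0],[0.001,0,0],[0.001,0,0],[0.001,0,0],[0.001,0,0]])

```text
t: 15.85
tool_pos: [0.4935, -0.2087, 0.0456]
eef_rot: [[-0.099, 0.995, -0.004], [0.995, 0.099, 0.0], [0.001, -0.004, -1.0]]
ft_force: [-0.5, 0.7, -2.6]
finger_gap: 0.0096
gripper_force: 59.1
```

```bash
python3 -c "
from h import *
st();go((.4945,-.209,.0370),5.7)"
```

```text
t 15.85 p [ 0.4935 -0.2087  0.0456] yaw 5.69 z [-3.7e-03  2.0e-04 -1.0e+00] q [ 0.22  0.75  0.21  1.95 -0.31  0.48  0.76] F [-0.5  0.7 -2.6] gap 0.0096 g 59.1
slide [-0.002   0.0052  0.0431] rot [-0.0018 -0.0003 -0.0001] rows~ 1.0 tip 0.025
```

>>> send_rows(gripper=[1,1,1,1,1,1], slide=[[-0.001,0.004,0.015],[-0.001,0.004,0.03],[-0.001,0.004,0.042],[-0.001,0.004,0.042],[-0.001,0.004,0.042],[-0.001,0.004,0.042]], rot=[[0,0,0],[0,0,0],[0,0,0],[0,0,0],[0,0,0],[0,0,0]])

```text
t: 16.35
tool_pos: [0.4948, -0.2089, 0.0382]
eef_rot: [[-0.099, 0.995, -0.002], [0.995, 0.099, -0.001], [-0.0, -0.002, -1.0]]
ft_force: [-0.4, 1.0, -1.9]
finger_gap: 0.0094
gripper_force: 59.1
```

```bash
python3 -c "
from h import *
st();meas([('plate',.010,.030,.018,(.38,.64,-.26,-.16))])"
```

```text
t 16.35 p [ 0.4948 -0.2089  0.0382] yaw 5.71 z [-1.9e-03 -5.0e-04 -1.0e+00] q [ 0.23  0.77  0.2   1.95 -0.32  0.46  0.76] F [-0.4  1.  -1.9] gap 0.0094 g 59.1
plate c [ 503.1 -208.2] s [200.   87.9] a 5.6 n 45290 z 0.0183 slope [-0.003  0.014]
```

>>> send_rows(gripper=[1,1,0.2,0.2,0.2,0.2,0.2,0.2], slide=[[0,0,0.009],[0,0,0.009],[0,0,0.009],[0,0,0.009],[0,0,0.009],[0,0,0.009],[0,0,0.009],[0,0,0.009]], rot=[[0,0,0],[0,0,0],[0,0,0],[0,0,0],[0,0,0],[0,0,0],[0,0,0],[0,0,0]])

```text
t: 17.07
tool_pos: [0.4948, -0.2089, 0.0364]
eef_rot: [[-0.099, 0.995, -0.002], [0.995, 0.099, -0.001], [-0.0, -0.002, -1.0]]
ft_force: [0.3, 0.6, 0.7]
finger_gap: 0.0339
gripper_force: 0.0
```

>>> send_rows(gripper=[0.2,0.2,0.2,0.2,0.2,0.2,0.2], slide=[[0,0,-0.05],[0,0,-0.1],[0,0,-0.2],[0,0,-0.4],[0,0,-0.6],[0,0,-0.6],[0,0,-0.6]], rot=[[0,0,0],[0,0,0],[0,0,0],[0,0,0],[0,0,0],[0,0,0],[0,0,0]])

```text
t: 17.65
tool_pos: [0.4966, -0.2096, 0.1598]
eef_rot: [[-0.099, 0.995, 0.005], [0.995, 0.099, -0.003], [-0.003, 0.005, -1.0]]
ft_force: [-0.2, 0.4, -0.8]
finger_gap: 0.0342
gripper_force: 0.0
```

```bash
python3 -c "
from h import *
for _ in range(3): snap('wrist')
st()
p,d,W,i=meas([])
m=manip.regions_of('link_plate','wrist')[0]
v,u=np.nonzero(cv2.morphologyEx(m['mask'].astype('u1'),cv2.MORPH_OPEN,np.ones((5,5)))); P=onplane(np.c_[u,v],.016,i)[:,:2]*1000; print(m['p'],cv2.minAreaRect(P.astype(np.float32)))
w=W[m['mask']];print(np.nanpercentile(w[:,2],[5,50,95]))
p,d,i=snap('top');W=cloud(d,i)
m=manip.regions_of('double_hook','top')[0];w=W[m['mask']]; print(m['p'],m['extent'])
c,s,a,k,P=rect(W,.005,.012,(.44,.65,.14,.25)); print('foot',c,s,a)
c,s,a,k,P=rect(W,.055,.08,(.44,.65,.14,.25)); print('arms',c,s,a)
go((.5161,.1963,.14),-4)"
```

```text
t 17.8 p [ 0.4942 -0.2082  0.1557] yaw 5.72 z [-3.9e-03  7.0e-04 -1.0e+00] q [ 0.16  0.58  0.3   1.88 -0.24  0.72  0.7 ] F [-0.6 -0.2 -0.3] gap 0.0344 g 0.0
0.9 ((503.31414794921875, -205.92095947265625), (167.49545288085938, 61.74896240234375), 5.554348468780518)
[0.00969011 0.0157641  0.01699673]
0.95 [208.1, 262.3, 241.4, 321.2]
foot [536.3 205.4] [137.7  64.6] 25.31
arms [516.7 191.9] [59.4 14. ] 84.72
slide [2.0033 0.3099 0.0761] rot [-0.0022 -0.0003  0.0809] rows~ 10.0 tip 0.025
```

Plate lies on the floor of the wide compartment (centre error under 1 mm). Now the hook.

>>> send_rows(gripper=[-1,-1,-1,-1,-1,-1], slide=[[0.2,0.03,0],[0.4,0.06,0],[0.6,0.09,0],[0.8,0.12,0],[0.9,0.135,0],[0.9,0.135,0]], rot=[[0,0,0.02],[0,0,0.04],[0,0,0.06],[0,0,0.08],[0,0,0.08],[0,0,0.08]])

```text
t: 18.5
tool_pos: [0.5038, -0.0196, 0.1549]
eef_rot: [[0.057, 0.998, -0.005], [0.998, -0.057, 0.004], [0.004, -0.005, -1.0]]
ft_force: [-0.2, 0.1, -0.2]
finger_gap: 0.0853
gripper_force: 0.0
```

```bash
python3 -c "
from h import *
st();go((.510,.12,.16),-4)"
```

```text
t 18.5 p [ 0.5038 -0.0196  0.1549] yaw -3.26 z [-0.0049  0.0039 -1.    ] q [-0.25  0.55  0.36  1.96 -0.3   0.68  0.25] F [-0.2  0.1 -0.2] gap 0.0853 g 0.0
slide [ 0.6988 -0.0088 -0.0228] rot [-0.0025 -0.0017  0.0062] rows~ 4.0 tip 0.025
```

>>> send_rows(gripper=[-1,-1,-1,-1,-1,-1,-1,-1], slide=[[0.2,0,-0.02],[0.4,0,-0.02],[0.6,0,-0.02],[0.7,-0.01,-0.02],[0.7,-0.01,-0.02],[0.7,-0.01,-0.02],[0.7,-0.01,-0.02],[0.7,-0.01,-0.02]], rot=[[-0.002,-0.002,0.006],[-0.002,-0.002,0.006],[-0.002,-0.002,0.006],[-0.002,-0.002,0.006],[-0.002,-0.002,0.006],[-0.002,-0.002,0.006],[-0.002,-0.002,0.006],[-0.002,-0.002,0.006]])

```text
t: 19.17
tool_pos: [0.5116, 0.1102, 0.16]
eef_rot: [[0.084, 0.996, 0.001], [0.996, -0.084, -0.006], [-0.006, 0.002, -1.0]]
ft_force: [-0.7, -0.4, -0.8]
finger_gap: 0.0854
gripper_force: 0.0
```

```bash
python3 -c "
from h import *
for _ in range(3): snap('wrist')
st();meas([('block',.064,.075,.068,(.48,.55,.14,.25)),('foot',.005,.011,.008,(.45,.63,.15,.24))])
go((.5163,.1963,.10),-4);go((.5163,.1963,.066),-4)"
```

```text
t 19.32 p [0.5116 0.1111 0.1602] yaw -4.78 z [ 0.0017 -0.0055 -1.    ] q [-0.52  0.57  0.4   1.91 -0.31  0.72 -0.03] F [ 0.   0.3 -0.4] gap 0.0849 g 0.0
block c [516.4 195.6] s [29.1 13.9] a 86.0 n 1672 z 0.0679 slope [0.004 0.003]
foot c [541.3 193.9] s [ 43.8 139.2] a 85.9 n 12961 z 0.008 slope [-0. -0.]
slide [ 0.4264 -0.0121  0.2987] rot [ 0.001   0.0024 -0.0062] rows~ 3.0 tip 0.025
slide [ 0.4273 -0.0124  0.4687] rot [ 0.001   0.0024 -0.0062] rows~ 4.0 tip 0.025
```

>>> send_rows(gripper=[-1,-1,-1,-1,-1,-1,-1,-1], slide=[[0.2,0,0],[0.35,-0.01,0],[0.424,-0.012,0.05],[0.424,-0.012,0.2],[0.424,-0.012,0.3],[0.424,-0.012,0.3],[0.424,-0.012,0.3],[0.424,-0.012,0.3]], rot=[[0.001,0.002,-0.006],[0.001,0.002,-0.006],[0.001,0.002,-0.006],[0.001,0.002,-0.006],[0.001,0.002,-0.006],[0.001,0.002,-0.006],[0.001,0.002,-0.006],[0.001,0.002,-0.006]])

```text
t: 20.03
tool_pos: [0.5168, 0.1964, 0.1005]
eef_rot: [[0.069, 0.998, 0.001], [0.998, -0.069, -0.001], [-0.001, 0.001, -1.0]]
ft_force: [0.4, 0.8, 0.1]
finger_gap: 0.0854
gripper_force: 0.0
```

```bash
python3 -c "
from h import *
for _ in range(2): snap('wrist')
st();go((.5164,.1957,.066),-4)"
```

```text
t 20.13 p [0.5171 0.1968 0.1011] yaw -3.95 z [ 2.7e-03  2.0e-04 -1.0e+00] q [-0.62  0.69  0.35  1.88 -0.37  0.63 -0.12] F [-1.   1.1 -0.2] gap 0.0855 g 0.0
slide [-0.006  -0.0037  0.1755] rot [ 0.0013 -0.0002  0.0004] rows~ 1.0 tip 0.025
```

>>> send_rows(gripper=[-1,-1,-1,-1,1,1,1,1,1,1], slide=[[-0.005,-0.004,0.08],[-0.005,-0.004,0.15],[-0.005,-0.004,0.175],[-0.005,-0.004,0.175],[-0.005,-0.004,0.175],[-0.005,-0.004,0.175],[-0.005,-0.004,0.175],[-0.005,-0.004,0.175],[-0.005,-0.004,0.175],[-0.005,-0.004,0.175]], rot=[[0.001,0,0],[0.001,0,0],[0.001,0,0],[0.001,0,0],[0.001,0,0],[0.001,0,0],[0.001,0,0],[0.001,0,0],[0.001,0,0],[0.001,0,0]])

```text
t: 20.97
tool_pos: [0.5161, 0.1964, 0.0654]
eef_rot: [[0.068, 0.998, 0.0], [0.998, -0.068, 0.0], [0.0, 0.0, -1.0]]
ft_force: [-4.4, -0.4, 11.5]
finger_gap: 0.0132
gripper_force: 60.3
```

```bash
python3 -c "
from h import *
st()"
```

```text
t 20.97 p [0.5161 0.1964 0.0654] yaw -3.9 z [ 4.e-04  1.e-04 -1.e+00] q [-0.6   0.75  0.31  1.9  -0.4   0.56 -0.09] F [-4.4 -0.4 11.5] gap 0.0132 g 60.3
```

>>> send_rows(gripper=[1,1,1,1,1,1], slide=[[0,0,-0.05],[0,0,-0.15],[0,0,-0.3],[0,0,-0.42],[0,0,-0.42],[0,0,-0.42]], rot=[[0,0,0],[0,0,0],[0,0,0],[0,0,0],[0,0,0],[0,0,0]])

```text
t: 21.47
tool_pos: [0.5151, 0.1964, 0.1493]
eef_rot: [[0.068, 0.998, -0.001], [0.998, -0.068, 0.0], [0.0, -0.001, -1.0]]
ft_force: [0.1, -0.4, -6.1]
finger_gap: 0.0129
gripper_force: 58.9
```

>>> send_rows(gripper=[1,1,1,1,1,1,1], slide=[[-0.1,0,0],[-0.25,0,0],[-0.4,-0.01,0],[-0.55,-0.02,0],[-0.7,-0.03,0],[-0.8,-0.03,0],[-0.8,-0.03,0]], rot=[[0,0,0],[0,0,0],[0,0,0],[0,0,-0.02],[0,0,-0.04],[0,0,-0.04],[0,0,-0.04]])

```text
t: 22.05
tool_pos: [0.4957, 0.0301, 0.1472]
eef_rot: [[-0.006, 1.0, -0.008], [1.0, 0.006, -0.005], [-0.005, -0.008, -1.0]]
ft_force: [0.3, -1.0, -4.8]
finger_gap: 0.0131
gripper_force: 58.9
```

```bash
python3 -c "
from h import *
st(); go((.4852,-.2762,.15),5.7)"
```

```text
t 22.05 p [0.4957 0.0301 0.1472] yaw 0.35 z [-0.0078 -0.0054 -1.    ] q [-0.34  0.56  0.35  1.99 -0.29  0.66  0.2 ] F [ 0.3 -1.  -4.8] gap 0.0131 g 58.9
slide [-1.5313 -0.0621 -0.0055] rot [-0.0038  0.0024 -0.0446] rows~ 8.0 tip 0.025
```

>>> send_rows(gripper=[1,1,1,1,1,1,1], slide=[[-0.15,0,-0.005],[-0.3,-0.01,-0.005],[-0.45,-0.02,-0.005],[-0.6,-0.02,-0.005],[-0.75,-0.03,-0.005],[-0.8,-0.03,-0.005],[-0.8,-0.03,-0.005]], rot=[[-0.002,0.001,-0.015],[-0.004,0.002,-0.03],[-0.004,0.002,-0.045],[-0.004,0.002,-0.045],[-0.004,0.002,-0.045],[-0.004,0.002,-0.045],[-0.004,0.002,-0.045]])

```text
t: 22.63
tool_pos: [0.493, -0.1273, 0.1484]
eef_rot: [[-0.102, 0.995, 0.002], [0.995, 0.102, 0.002], [0.002, 0.002, -1.0]]
ft_force: [-0.8, 0.7, -4.4]
finger_gap: 0.013
gripper_force: 58.9
```

```bash
python3 -c "
from h import *
snap('wrist');st(); go((.4852,-.2762,.15),5.7)"
```

```text
t 22.68 p [ 0.4933 -0.1243  0.1483] yaw 6.08 z [ 0.0017  0.0046 -1.    ] q [ 0.01  0.56  0.29  1.96 -0.26  0.66  0.57] F [ 0.4  1.4 -4.6] gap 0.0131 g 58.9
slide [-0.751  -0.1207 -0.0121] rot [ 0.001  -0.0021  0.0031] rows~ 4.0 tip 0.025
```

>>> send_rows(gripper=[1,1,1,1,1,1,1,1,1], slide=[[-0.15,-0.02,-0.01],[-0.3,-0.05,-0.01],[-0.45,-0.07,-0.01],[-0.6,-0.1,-0.01],[-0.7,-0.115,-0.01],[-0.75,-0.12,-0.01],[-0.75,-0.12,-0.01],[-0.75,-0.12,-0.01],[-0.75,-0.12,-0.01]], rot=[[0.001,-0.002,0.003],[0.001,-0.002,0.003],[0.001,-0.002,0.003],[0.001,-0.002,0.003],[0.001,-0.002,0.003],[0.001,-0.002,0.003],[0.001,-0.002,0.003],[0.001,-0.002,0.003],[0.001,-0.002,0.003]])

```text
t: 23.43
tool_pos: [0.4881, -0.2709, 0.1503]
eef_rot: [[-0.108, 0.994, 0.003], [0.994, 0.108, 0.004], [0.004, 0.003, -1.0]]
ft_force: [0.2, -0.3, -6.1]
finger_gap: 0.0131
gripper_force: 58.9
```

```bash
python3 -c "
from h import *
for _ in range(3): snap('wrist')
st(); 
p,d,i=snap('wrist');W=cloud(d,i);s=manip.get_state()
m=(W[...,2]>.085)&(W[...,2]<.105)&(W[...,2]==W[...,2]); m=cv2.morphologyEx(m.astype('u1'),cv2.MORPH_OPEN,np.ones((3,3)))
w=W[m>0]; Q=(w-s['tool_pos'])@np.array(s['eef_rot'])*1000; Q=Q[(abs(Q[:,0])<40)&(Q[:,1]>-70)&(Q[:,1]<120)]
print('foot in tool',cv2.minAreaRect(Q[:,:2].astype(np.float32)),len(Q),np.percentile(Q,[1,50,99],axis=0).round(1).tolist())
go((.4852,-.2762,.10),5.7)"
```

```text
t 23.58 p [ 0.4882 -0.2723  0.151 ] yaw 6.14 z [ 0.004   0.0017 -1.    ] q [ 0.29  0.61  0.28  1.82 -0.24  0.74  0.81] F [ 0.4  0.1 -5.4] gap 0.0131 g 58.9
foot in tool ((0.3764762878417969, 24.613418579101562), (44.66322326660156, 140.11241149902344), 0.008332880213856697) 20838 [[-20.4, -43.8, 49.7], [5.2, 35.9, 57.6], [22.4, 92.9, 62.9]]
slide [-0.0152 -0.0171  0.2554] rot [ 0.002  -0.0003  0.0033] rows~ 2.0 tip 0.025
```

>>> send_rows(gripper=[1,1,1,1,1,1,1,1], slide=[[-0.015,-0.017,0.05],[-0.015,-0.017,0.12],[-0.015,-0.017,0.18],[-0.015,-0.017,0.2],[-0.015,-0.017,0.2],[-0.015,-0.017,0.2],[-0.015,-0.017,0.2],[-0.015,-0.017,0.2]], rot=[[0.002,0,0.003],[0.002,0,0.003],[0.002,0,0.003],[0.002,0,0.003],[0.002,0,0.003],[0.002,0,0.003],[0.002,0,0.003],[0.002,0,0.003]])

```text
t: 24.3
tool_pos: [0.4852, -0.2785, 0.1119]
eef_rot: [[-0.097, 0.995, 0.002], [0.995, 0.097, -0.001], [-0.002, 0.002, -1.0]]
ft_force: [-0.2, -0.4, -5.1]
finger_gap: 0.0132
gripper_force: 58.9
```

```bash
python3 -c "
from h import *
for _ in range(3): snap('wrist')
st(); 
p,d,i=snap('wrist');W=cloud(d,i);s=manip.get_state()
T=(W-s['tool_pos'])@np.array(s['eef_rot'])*1000
m=(abs(T[...,0])<18)&(T[...,1]>-40)&(T[...,1]<90)&(abs(T[...,2]-57.4)<5)
Q=T[m]; A=np.c_[Q[:,:2],np.ones(len(Q))]; print('foot plane in tool',np.linalg.lstsq(A,Q[:,2],rcond=None)[0].round(4),len(Q))
go((.4854,-.2764,.0725),5.7)
b=np.radians(5.7);M=np.array([[np.cos(b),-np.sin(b)],[np.sin(b),np.cos(b)]])
m=(W[...,2]>.030)&(W[...,2]<.037)&(abs(T[...,0])<60); m=cv2.morphologyEx(m.astype('u1'),cv2.MORPH_OPEN,np.ones((3,3)))
v,u=np.nonzero(m); P=onplane(np.c_[u,v],.034,i)[:,:2]*1000@M; t=s['tool_pos'][:2]@M*1000; D=P-t
D=D[(abs(D[:,0])<130)]; print('wall tops across, rel TCP', np.histogram(D[:,1],bins=np.arange(-60,62,3)))"
```

```text
t 24.45 p [ 0.485  -0.2782  0.1117] yaw 5.59 z [ 0.0011 -0.001  -1.    ] q [ 0.32  0.67  0.26  1.85 -0.26  0.65  0.83] F [ 0.   0.  -4.7] gap 0.0125 g 58.9
foot plane in tool [-0.00000e+00  1.40000e-03  5.72347e+01] 14643
slide [0.0087 0.0032 0.1954] rot [ 0.0004  0.0004 -0.0009] rows~ 1.0 tip 0.025
wall tops across, rel TCP (array([   0,    0,    0,    0,    0,    0,    0,    0,    0,  131,  315,
        315,  126,  134,  130,  128,  132,  158,  128,  130,  131,  157,
        134,  135,  166,  131,  164,  167,  141, 1367, 2158, 1315,  160,
        150,  166,  155,  195,  180,  172,  165]), array([-60, -57, -54, -51, -48, -45, -42, -39, -36, -33, -30, -27, -24,
       -21, -18, -15, -12,  -9,  -6,  -3,   0,   3,   6,   9,  12,  15,
        18,  21,  24,  27,  30,  33,  36,  39,  42,  45,  48,  51,  54,
        57,  60]))
```

Foot level in the grip, 1.5 mm off centre across; corrected on the way down.

>>> send_rows(gripper=[1,1,1,1,1,1,1,1,1], slide=[[0.008,0.003,0],[0.008,0.003,0.02],[0.008,0.003,0.05],[0.008,0.003,0.08],[0.008,0.003,0.11],[0.008,0.003,0.14],[0.008,0.003,0.165],[0.008,0.003,0.165],[0.008,0.003,0.165]], rot=[[0,0,-0.001],[0,0,-0.001],[0,0,-0.001],[0,0,-0.001],[0,0,-0.001],[0,0,-0.001],[0,0,-0.001],[0,0,-0.001],[0,0,-0.001]])

```text
t: 25.25
tool_pos: [0.4849, -0.2764, 0.0776]
eef_rot: [[-0.099, 0.995, -0.001], [0.995, 0.099, -0.0], [0.0, -0.001, -1.0]]
ft_force: [0.3, 0.4, -4.5]
finger_gap: 0.013
gripper_force: 58.8
```

```bash
python3 -c "
from h import *
st(); go((.4854,-.2764,.0718),5.7)"
```

```text
t 25.25 p [ 0.4849 -0.2764  0.0776] yaw 5.7 z [-8.e-04 -0.e+00 -1.e+00] q [ 0.33  0.72  0.23  1.87 -0.28  0.58  0.84] F [ 0.3  0.4 -4.5] gap 0.013 g 58.8
slide [-0.0003  0.0026  0.0291] rot [-0.0004 -0.      0.    ] rows~ 1.0 tip 0.025
```

>>> send_rows(gripper=[1,1,1,1,1,1], slide=[[0,0,0.01],[0,0,0.02],[0,0,0.029],[0,0,0.029],[0,0,0.029],[0,0,0.029]], rot=[[0,0,0],[0,0,0],[0,0,0],[0,0,0],[0,0,0],[0,0,0]])

```text
t: 25.75
tool_pos: [0.4852, -0.2765, 0.0724]
eef_rot: [[-0.099, 0.995, 0.0], [0.995, 0.099, -0.001], [-0.001, 0.0, -1.0]]
ft_force: [0.3, 0.0, -4.8]
finger_gap: 0.0128
gripper_force: 58.9
```

```bash
python3 -c "
from h import *
st()"
```

```text
t 25.75 p [ 0.4852 -0.2765  0.0724] yaw 5.71 z [ 3.e-04 -6.e-04 -1.e+00] q [ 0.33  0.73  0.23  1.87 -0.28  0.57  0.85] F [ 0.3  0.  -4.8] gap 0.0128 g 58.9
```

>>> send_rows(gripper=[1,1,1,0.5,0,-1,-1,-1,-1,-1], slide=[[0,0,0.005],[0,0,0.005],[0,0,0.005],[0,0,0.005],[0,0,0.005],[0,0,0.005],[0,0,0.005],[0,0,0.005],[0,0,0.005],[0,0,0.005]], rot=[[0,0,0],[0,0,0],[0,0,0],[0,0,0],[0,0,0],[0,0,0],[0,0,0],[0,0,0],[0,0,0],[0,0,0]])

```text
t: 26.58
tool_pos: [0.4853, -0.2765, 0.0715]
eef_rot: [[-0.099, 0.995, 0.0], [0.995, 0.099, -0.001], [-0.001, 0.0, -1.0]]
ft_force: [-0.4, -0.4, -0.7]
finger_gap: 0.0853
gripper_force: 0.0
```

>>> send_rows(gripper=[-1,-1,-1,-1,-1,-1,-1,-1], slide=[[0,0,0],[0,0,-0.05],[0,0,-0.1],[0,0,-0.2],[0,0,-0.4],[0,0,-0.6],[0,0,-0.6],[0,0,-0.6]], rot=[[0,0,0],[0,0,0],[0,0,0],[0,0,0],[0,0,0],[0,0,0],[0,0,0],[0,0,0]])

```text
t: 27.25
tool_pos: [0.4867, -0.2776, 0.1952]
eef_rot: [[-0.099, 0.995, 0.007], [0.995, 0.099, -0.004], [-0.005, 0.007, -1.0]]
ft_force: [-0.7, 0.5, -0.1]
finger_gap: 0.0851
gripper_force: 0.0
```

```bash
python3 -c "
from h import *
for _ in range(3): snap('wrist')
st()
p,d,W,i=meas([('block',.070,.080,.074,(.45,.52,-.31,-.24)),('foot',.011,.0165,.014,(.43,.6,-.31,-.25))])
m=manip.regions_of('link_plate','wrist')
if m:
  m=m[0]; v,u=np.nonzero(cv2.morphologyEx(m['mask'].astype('u1'),cv2.MORPH_OPEN,np.ones((5,5)))); P=onplane(np.c_[u,v],.016,i)[:,:2]*1000; print('plate',m['p'],cv2.minAreaRect(P.astype(np.float32)),np.nanmedian(W[m['mask']][:,2]))
p,d,i=snap('top');W=cloud(d,i)
for t in ['link_plate','double_hook','tape','pliers_1','screwdriver_a']:
  for r in manip.regions_of(t,'top')[:1]:
    w=W[r['mask']]; print(t,round(r['p'],2),np.nanmedian(w,0).round(3),np.nanpercentile(w,2,0).round(3),np.nanpercentile(w,98,0).round(3))
"
```

```text
t 27.4 p [ 0.4845 -0.2758  0.1909] yaw 5.71 z [-1.3e-03  5.0e-04 -1.0e+00] q [ 0.28  0.56  0.3   1.78 -0.22  0.83  0.79] F [-0.2  0.6 -0.3] gap 0.0853 g 0.0
block c [ 484.7 -276.1] s [13.4 29.7] a 5.7 n 994 z 0.0738 slope [ 0.001 -0.014]
foot c [ 520.8 -276.6] s [161.1  50. ] a 5.7 n 8427 z 0.014 slope [-0.  0.]
plate 0.78 ((503.0799560546875, -207.3050079345703), (168.0254364013672, 60.576744079589844), 5.667799472808838) 0.01580252831850339
link_plate 0.62 [ 0.499 -0.211  0.015] [ 0.422 -0.243  0.005] [ 0.586 -0.175  0.019]
double_hook 0.89 [ 0.507 -0.275  0.014] [ 0.443 -0.302  0.008] [ 0.576 -0.252  0.075]
tape 0.85 [0.744 0.079 0.023] [ 0.691  0.033 -0.001] [0.783 0.124 0.027]
pliers_1 0.81 [ 0.707 -0.06   0.009] [ 0.694 -0.129  0.003] [ 0.734 -0.011  0.015]
screwdriver_a 0.94 [ 0.75  -0.261  0.019] [ 0.741 -0.359  0.001] [ 0.767 -0.221  0.025]
```

Everything is where it should be: the hook's foot top is at 14 mm (floor plus 8) and its block at the target, the plate is at the centre with its top at 16 mm, and the bystanders have not moved. I'll hand it in.

```bash
python3 -c "
from h import *
print(manip.job_done())"
```

```text
the job is handed in; nothing more can be done
None
```

The job is handed in, verdict not returned: the plate was twisted off, laid on the bench, and lowered into the wide compartment; the hook stands in the narrow one, both measured in place and released, with the tape roll, pliers and screwdriver unmoved.

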